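Strap the pill crusher into the one-handed holder

TASK

Lay the pill crusher in the V of the one-handed holder with its handle sticking out of the open end, and slide it along the V until you feel its base press lightly but definitely against the end stop. Let go, swing the strap over the barrel and press its thumb tab down just until it snaps shut, leaving the crusher clamped and home against the stop. The acrylic cracks, so do not drop it in, ram it or bear down hard, and leave the other things on the table where they are.

Things in the scene. Friction and masses are not known exactly. Their poses are not given: they have to be found in the camera images.
- crusher: clear acrylic pill crusher on its side, 130 mm long, about 160 g; +x runs along its axis to the flat base. Barrel 44 mm diameter, 88 mm long, white base end, then a six-sided collar 18 mm long, 51 mm over corners, then a T-handle 60 mm wide. Origin on axis, 60 mm from the base, near the centre of mass: grip here. First its axis is 22 mm above the tray floor, x within 0.75 rad of the holder's x
- base (a point): the centre of the crusher's flat base face, the +x end of the barrel. Left free in the V more than 12 mm short of point seat, the crusher would tip out over the open front
- holder: one-handed holder, fixed: aluminium V-block on a grey foot 124 x 92 mm. x along the V to the end stop, y to the hinge side, z up; origin on the table under the V. V: 90 degrees, from x = -32 mm (open front, where collar and handle stick out) to x = 40 mm. Its top edges are 13 mm below a seated barrel's axis, 18 mm aside: keep fingertips above 10 mm below the axis
- seat (a point): on the axis of a barrel seated in the V (52 mm above the table), at holder x = 40 mm, where the stop's face is at its nearest setting; axes as the holder's. Hinge lugs (+y side) and catch (-y side) stand up to 25 mm before this point, at most 5 mm above that axis; fingers that grip the crusher at its origin stay clear of them
- stop: the end stop's rail, fixed on the holder's foot; origin on the table below point seat. An upright plate (40 mm wide, 6 mm thick, top 8 mm above the barrel's axis) is clamped on it, its face anywhere from 0 to 12 mm beyond seat: where it stands is not measured, feel for it. Its soft rubber bumper stands out 2 mm and yields to 0.5 N, the plate behind it is rigid
- strap (a joint): strap angle about its hinge: 0 = shut and caught, grows as it opens; 2.25 to 2.6 at the start (thrown back to the hinge side, +y). Light hinge friction (0.045 N m): the 60 g strap stays where it is left. The tab is straight above the hinge at about 1.3
- strap_hinge (a point): on the hinge axis (parallel to the V) at the strap's middle: holder x = 28, y = 34, z = 48 mm
- strap_tab (a point): on the outer (upper when shut) face of the strap's flat thumb tab: 80 mm across (to -y) from the hinge axis and 20.5 mm above it when shut; the tip is 10 mm further across, 2.5 mm lower. The strap is a bent steel band 16 mm wide, 3 mm thick, arching over the barrel, its crown 37 mm above the hinge axis. Press here, going with its arc, to shut it
- pad: rubber spring pad under the strap's middle, 16 x 14 x 5 mm; origin at its face. Pressing the strap shut, it meets the barrel 0.1 rad before 0; a roller catch 0.13 to 0.07 rad before 0 takes about 5 N at the tab, then the strap snaps to 0 and stays caught, pad at about 4 N. After 3 mm more at the tab the pad is rigid: then each newton at the tab puts 2.3 N on the acrylic
- tray: the shallow stainless tray, 230 x 180 x 14 mm, floor 3 mm thick; origin under its centre, x across its 180 mm side. The crusher lies in it at the start
- ramekin_a: a white ceramic ramekin, 76 mm across and 42 mm high, standing in the tray beside the crusher; origin under its centre
- ramekin_b: an equal ramekin on the table top; origin under its centre
- pillcase: weekly pill case, 168 x 36 x 24 mm, seven lids in a row; origin under its centre
- pillbottle: amber pill bottle, 48 mm across and 85 mm high; origin under its centre
- tumbler: drinking glass, 72 mm across and 105 mm high; origin under its centre
- glassescase: black spectacles case, 160 x 62 x 29 mm; origin under its centre
Things that resemble listed ones, but are neither listed nor needed, are in the scene too. What is shaped like the crusher but yellow is not meant. What is shaped like the holder but pink is not meant.

How it is judged:
By the outcome, as a careful person would: the job done as asked, in the order asked, and still so for the second after the job is handed in, with the robot touching nothing.
It also fails if it takes over 72 s, if anything falls off the work surface, if the arm or the gripper's body presses on something with over 40 N, if the wrist force passes 120 N, or if a joint passes its speed limit or range.

ROBOT

A 7-joint arm with a two-finger parallel gripper is mounted at the origin on the work surface. World frame = base frame: x ahead of the robot, y to its left, z up, the work surface at z = 0. Lengths are in m, angles in degrees, forces in N, time in s.
With the tool pointing down it reaches from about 0.4 to 0.875 m from the base axis. Payload 19.3 kg.
Tool frame: the origin (TCP) lies on the centre line of the jaws, within the pads' length; the fingertips stand 22 mm ahead of it and the grasp point (between the pads) lies 3 mm ahead of it; z points along the fingers, x is the direction in which the jaws open and shut, and the axes are right-handed (so a half turn about z gives the same grasp; the last joint's range is limited). The gripper opens to 85 mm and grips with 20 to 120 N. Pads are 22 mm wide; open, the fingers measure 114 mm over their backs; the gripper's body (76 mm by 85 mm) begins 54 mm behind the grasp point. The pads swing forward as they close: fully open they stand 13 mm farther back than shut.
Start: joints at [-79.252, 29.874, -2.08, 91.645, 1.215, 58.505, -6.463], TCP at [0.159, 0.604, 0.253] pointing down, gripper open.
Joint ranges: [-166.77, 166.77], [-17.47, 122.26], [-85.68, 81.53], [9.62, 139.38], [-72.42, 252.41], [9.2, 110.78], [-144.41, 144.41]. Speed limits (degrees/s): [108.29, 108.29, 136.94, 136.94, 172.46, 172.46, 172.46].

INTERFACE

Orientations are given as [roll, pitch, yaw] about the fixed x, y, z axes, in that order (R = Rz(yaw) Ry(pitch) Rx(roll)).
In Python, from station import ctrl gives the robot as it stands.
- The arm moves only by the tool apply_moves, never from a script. Its arguments are lists of equal length, an entry for each row: "slide": the shift along the tool's x, y, z in m, a list of three; "rotation": the turn, a rotation vector about the tool's x, y, z in rad, a list of three. A call has exactly 10 rows; each row is the pose to reach, as a shift and turn from the pose commanded when the call began, along the tool's axes at that moment; what a row does not reach only later rows make up. A row lasts 1/12 s, in which the tool goes at most 41.7 mm and 7.16 degrees, less where a joint would pass 70% of its speed; a pose out of reach is approached as far as the arm can. A call with a gripper value outside its range is refused whole. "hand" is the opening in per cent of the stroke, from 0 (shut) to 100 (fully open), set as the call begins (left out, the last holds). The fingers move at their own pace and stop on an object; "grip_force" is the grip in N (left out, the last holds). Time passes only in rows, so rows that repeat a pose let the fingers close, or fill a call up. It gives the time, the measured TCP pose, the force and the opening at its end, in the units of the state.
- ctrl.observe(): the state, without advancing time (a new reading comes with each control period).
- ctrl.capture(name): name is "side" or "top"; returns the picture (384x512x3 uint8, blue, green, red); there is no depth.
- ctrl.camera_params(name): a dict with "mtx" (3x3 intrinsics, pixels), "rvec" (rotation vector, rad) and "tvec" (3), from world to camera coordinates, as OpenCV has them. Camera axes: x right, y down, z forward; pixel columns grow to the right and rows downward; lengths in m; the calibration is good to about 2 mm. A picture is of the moment at which its call begins. camera_params takes no time and is no camera call.
- ctrl.job_done(): hands the job in, once; it reports no verdict.
The state is a dict: "time": time; "joint_pos": joint angles; "joint_vel": joint speeds; "joint_torque": joint torques, N m; "tool_pos": TCP position; "tool_rot": TCP orientation; "contact_force": force on the tool from outside, world axes, zero at the start; "torque": the same for the moment, N m; "gripper_width": opening from 0.0 (shut) to 1.0 (fully open).
Only numpy, scipy, OpenCV 4.12 (cv2) and the standard library are available. Lean on these libraries where they do the work, as an engineer would, in place of code of your own. Each camera call takes 0.05 s, during which the arm holds its last target.

## Working session

There is one attempt and no reset: what is moved stays moved. The work goes in short steps, Python scripts to look and compute and a tool call to move; the robot and the scene stay as the last step left them, time stands still between calls to the robot, and variables do not carry over. Pictures are saved under pics/ and viewed, and the job is handed in when it is done.

Besides the shell and the picture viewer there is one more tool, called after "Request:" as a command line: name --argument value ..., lists and objects as JSON in quotes. apply_moves: Moves the arm, as the interface text tells. Its arguments: {"type":"object","properties":{"slide":{"type":"array"},"rotation":{"type":"array"},"hand":{"type":"number"},"grip_force":{"type":"number"}},"required":["slide","rotation"]}

```bash
ls; mkdir -p pics; python3 - <<'E'
from station import ctrl
import cv2
s=ctrl.observe(); print(s)
for n in("side","top"):
    im=ctrl.capture(n); cv2.imwrite(f"pics/{n}0.png",im)
    print(n,ctrl.camera_params(n))
E
```

```text
pics
{'time': 0.0, 'joint_pos': array([-79.25047833,  29.90933981,  -2.0832043 ,  91.67280011,
         1.21347036,  58.50453347,  -6.46165568]), 'joint_vel': array([-0.09771675, -0.11153029,  0.06955076,  0.0049538 , -0.07652579,
        0.07217382, -0.03908873]), 'joint_torque': array([-2.18545479e-04, -9.27112412e+01,  1.98023468e+00, -3.69932270e+01,
        1.79143361e-02,  8.13670456e-03,  3.90980773e-06]), 'tool_pos': array([0.15928739, 0.60404291, 0.2527295 ]), 'tool_rot': array([1.79997316e+02, 6.46296425e-02, 7.52299646e+01]), 'contact_force': array([-0.25653479,  0.58511896,  0.4708881 ]), 'torque': array([ 0.10030934, -0.00637348,  0.00520047]), 'gripper_width': 1.003528950074722}
side {'mtx': array([[497.92682269,   0.        , 256.2869193 ],
       [  0.        , 497.92682269, 183.07209902],
       [  0.        ,   0.        ,   1.        ]]), 'rvec': array([ 0.16983792, -2.86060572,  1.18733906]), 'tvec': array([0.54138916, 0.13131822, 1.0709393 ])}
top {'mtx': array([[392.14075329,   0.        , 251.44428086],
       [  0.        , 392.14075329, 191.61166853],
       [  0.        ,   0.        ,   1.        ]]), 'rvec': array([ 2.19201402, -2.14966015,  0.14191708]), 'tvec': array([-0.07528514,  0.56670726,  0.89236059])}
```

View pics/side0.png

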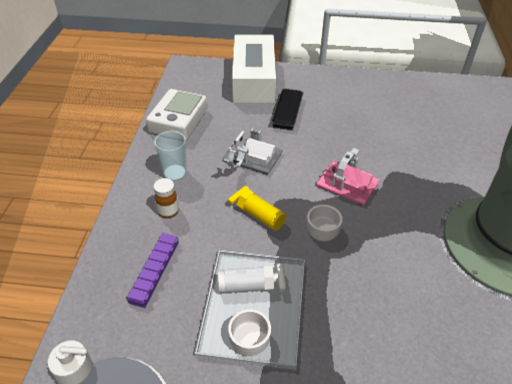

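View pics/top0.png

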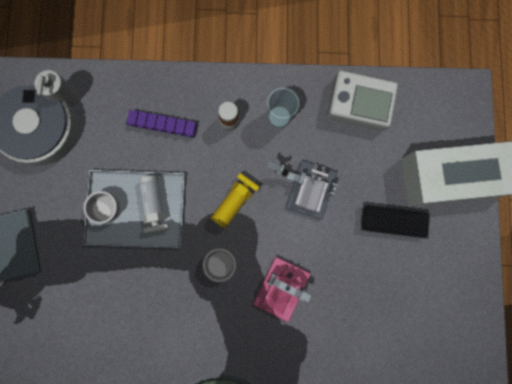

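```bash
cat > h.py <<'E'
import numpy as np, cv2
from scipy.spatial.transform import Rotation as R
from station import ctrl
P={n:ctrl.camera_params(n) for n in("side","top")}
def proj(n,pts):
    p=P[n]; return cv2.projectPoints(np.array(pts,float).reshape(-1,3),p["rvec"],p["tvec"],p["mtx"],None)[0].reshape(-1,2)
def ray(n,uv):
    p=P[n]; M=cv2.Rodrigues(p["rvec"])[0]; d=M.T@np.linalg.inv(p["mtx"])@np.array([uv[0],uv[1],1.]); c=-M.T@p["tvec"].reshape(3); return c,d
def onz(n,uv,z):
    c,d=ray(n,uv); return c+d*(z-c[2])/d[2]
def tri(uvs,uvt):
    a,b=ray("side",uvs),ray("top",uvt)
    A=np.stack([a[1],-b[1]],1); t=np.linalg.lstsq(A,b[0]-a[0],rcond=None)[0]
    p,q=a[0]+a[1]*t[0],b[0]+b[1]*t[1]; return (p+q)/2,np.linalg.norm(p-q)
E
python3 - <<'E'
from h import *
for n in P: print(n,ray(n,(256,192))[0],proj(n,[[0,0,0],[.159,.604,.253],[.5,0,0],[.5,.5,0]]).round())
s=cv2.imread("pics/side0.png");t=cv2.imread("pics/top0.png")
def crop(im,x,y,w,h,k,name): cv2.imwrite("pics/"+name,cv2.resize(im[y:y+h,x:x+w],None,fx=k,fy=k,interpolation=cv2.INTER_CUBIC))
crop(s,190,120,130,100,6,"c1.png");crop(t,260,135,100,90,6,"c2.png")
crop(s,190,240,130,100,6,"c3.png");crop(t,80,160,120,95,6,"c4.png")
E
```

```text
side [0.46489837 0.72428402 0.84648677] [[508. 244.]
 [583. 559.]
 [276. 223.]
 [248. 471.]]
top [ 0.46314041 -0.04945256  0.95193896] [[ 218.  441.]
 [-154.  414.]
 [ 224.  221.]
 [  16.  217.]]
```

View pics/c1.png

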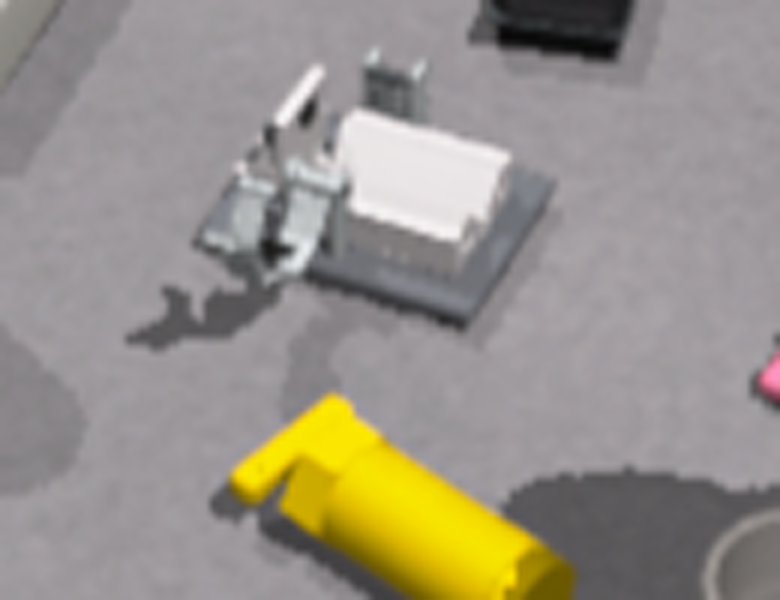

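View pics/c2.png

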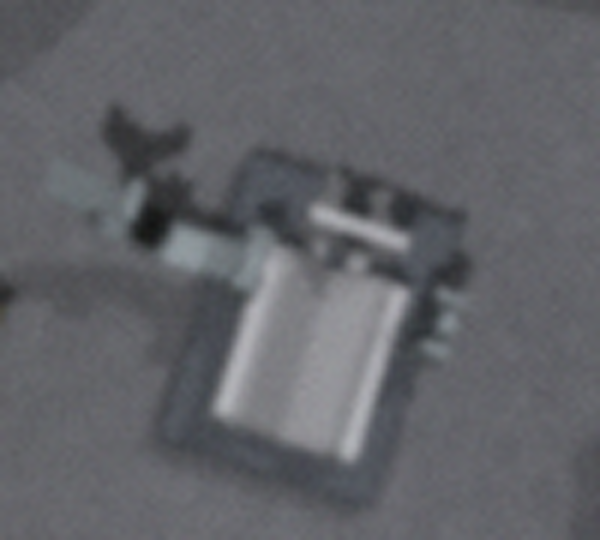

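View pics/c3.png

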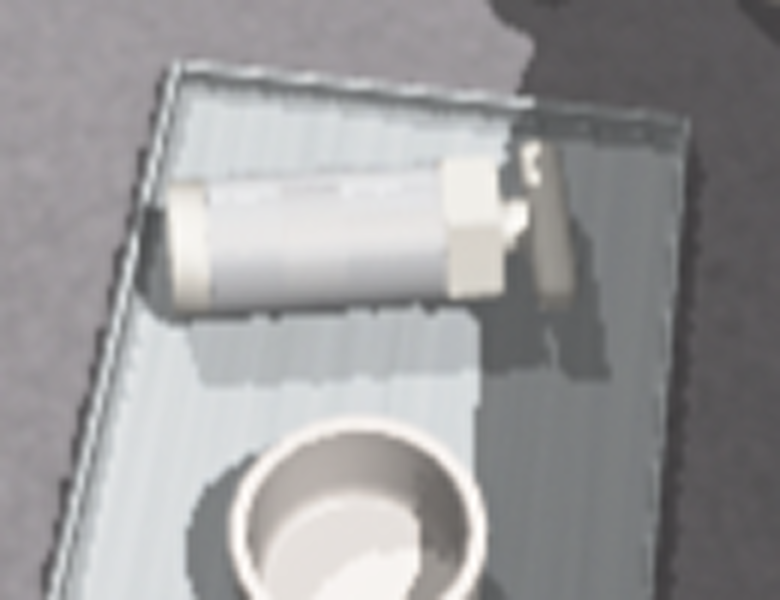

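View pics/c4.png

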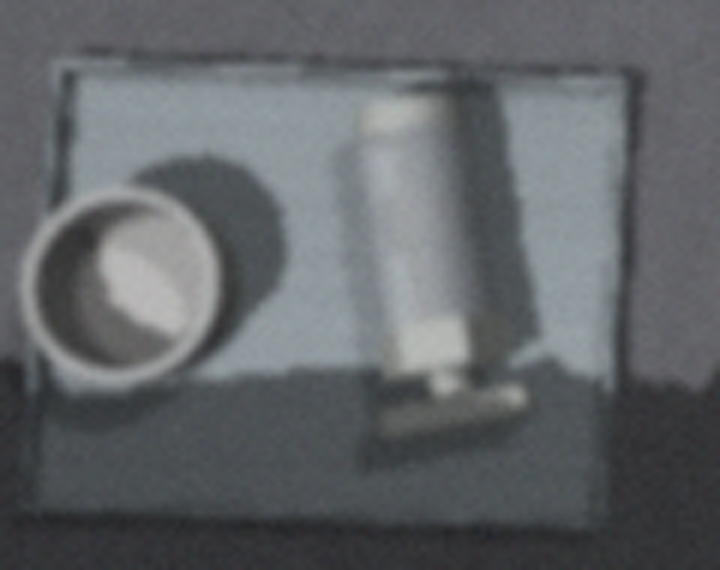

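```bash
python3 - <<'E'
from h import *
s=cv2.imread("pics/side0.png");t=cv2.imread("pics/top0.png")
def crop(im,x,y,w,h,k,name):
    c=cv2.resize(im[y:y+h,x:x+w],None,fx=k,fy=k,interpolation=cv2.INTER_CUBIC)
    c=cv2.convertScaleAbs(c,alpha=255/np.percentile(c,99.5))
    for i in range(0,w,5): cv2.line(c,(i*k,0),(i*k,6),(0,0,255),1); cv2.putText(c,str(x+i),(i*k,18),0,.35,(0,0,255))
    for i in range(0,h,5): cv2.line(c,(0,i*k),(6,i*k),(0,0,255),1); cv2.putText(c,str(y+i),(8,i*k+4),0,.35,(0,0,255))
    cv2.imwrite("pics/"+name,c)
crop(t,132,165,50,50+20,8,"d1.png"); crop(s,208,255,85,45,9,"d2.png")
crop(t,265,150,80,75,8,"d3.png"); crop(s,215,125,75,55,10,"d4.png")
E
```

```text
(no output)
```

View pics/d1.png

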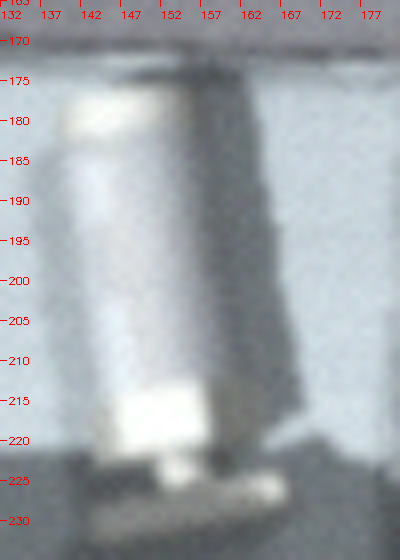

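View pics/d2.png

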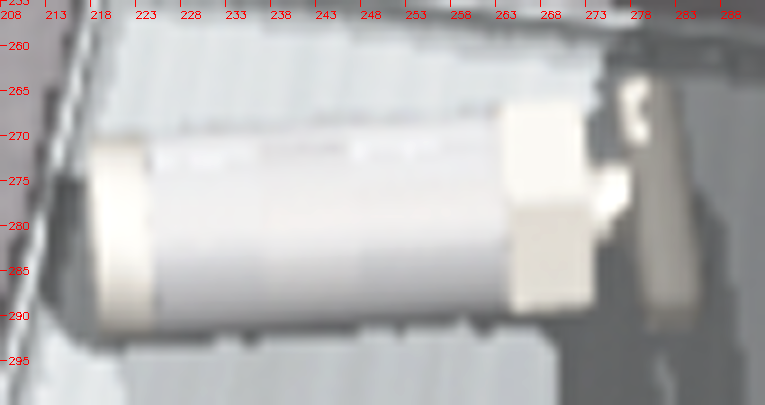

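View pics/d3.png

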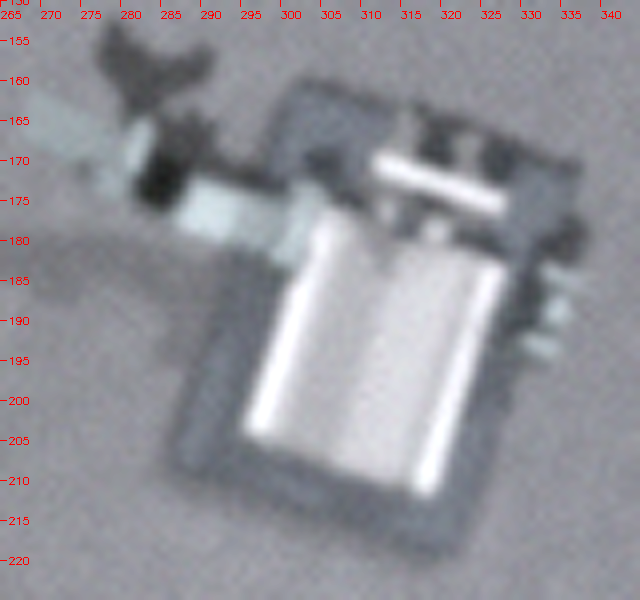

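View pics/d4.png

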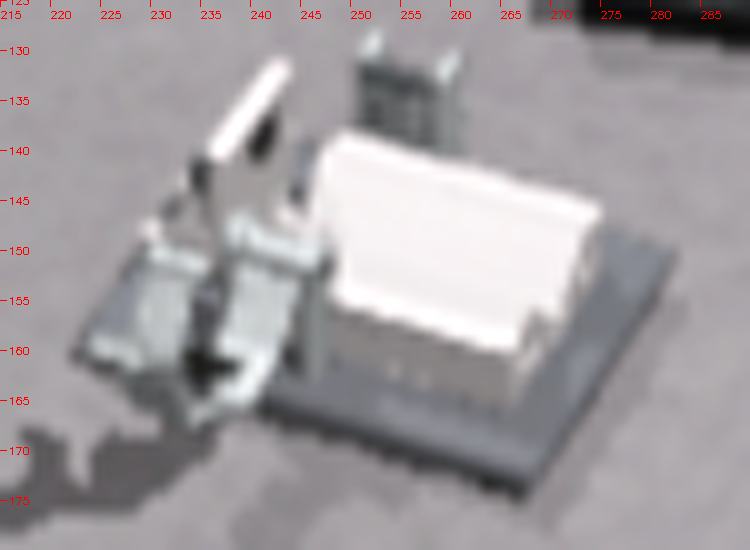

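```bash
python3 - <<'E'
from h import *
b=onz("side",(218.4,281.5),.025); c=onz("side",(264,279.2),.025); 
print(b,c,np.linalg.norm(b-c)); print("in top",proj("top",[b,c]))
d=(b-c)/np.linalg.norm(b-c); n=np.array([-d[1],d[0],0])
for p in(b,c):print(proj("top",[p+n*.022,p-n*.022]))
print("yaw",np.degrees(np.arctan2(d[1],d[0])))
# top left edge of barrel
# holder: foot corners guess top, z=.010
top=[(301,160),(337,171),(286,208),(320,219.5)]
for z in(.0,.01): print([onz("top",q,z).round(4) for q in top])
# V top edges z=.039 in top
V=[(304.5,176.5),(297,204.5),(327,183),(318,211.5)]
q=[onz("top",v,.039) for v in V];print(np.round(q,4))
# side: V edges
S=[(248.5,138.5),(274.5,145.5),(247.5,155),(266,160)]
print(np.round([onz("side",v,.039) for v in S],4))
# foot side
F=[(222,160.5),(267,174),(282,150.5)]
print(np.round([onz("side",v,.01) for v in F],4), np.round([onz("side",v,.0) for v in F],4))
E
```

```text
[0.5979594  0.18466101 0.025     ] [0.51028709 0.16873452 0.025     ] 0.08910717302776952
in top [[146.98096604 177.35924655]
 [151.96199864 214.36084555]]
[[137.75334052 178.80534596]
 [156.1929416  175.91559971]]
[[142.64167016 215.85390366]
 [161.26635409 212.87034621]]
yaw 10.296037484627425
[array([ 0.653 , -0.1858,  0.    ]), array([ 0.6274, -0.275 ,  0.    ]), array([ 0.5334, -0.1497,  0.    ]), array([ 0.507 , -0.2327,  0.    ])]
[array([ 0.651 , -0.1844,  0.01  ]), array([ 0.6256, -0.2726,  0.01  ]), array([ 0.5326, -0.1486,  0.01  ]), array([ 0.5065, -0.2308,  0.01  ])]
[[ 0.6058 -0.1886  0.039 ]
 [ 0.5392 -0.1713  0.039 ]
 [ 0.5915 -0.2419  0.039 ]
 [ 0.5238 -0.2205  0.039 ]]
[[ 0.5926 -0.2358  0.039 ]
 [ 0.5251 -0.2169  0.039 ]
 [ 0.5871 -0.1735  0.039 ]
 [ 0.5406 -0.1611  0.039 ]]
[[ 0.6519 -0.1777  0.01  ]
 [ 0.5357 -0.143   0.01  ]
 [ 0.5065 -0.2336  0.01  ]] [[ 0.6541 -0.1884 -0.    ]
 [ 0.5366 -0.1534 -0.    ]
 [ 0.507  -0.245   0.    ]]
```

```bash
python3 - <<'E'
from h import *
for a,b in [((266,160.5),(295.5,204.5)),((274.8,145.8),(318.5,211.7)),((248.5,138.5),(328,183)),((267.5,174.5),(286,208.5)),((282.5,150.5),(320,219.5)),((222,160.5),(301,160))]:
    print(tri(a,b))
E
```

```text
(array([ 0.54054565, -0.16888664,  0.03017794]), np.float64(0.001339013118039144))
(array([ 0.52421631, -0.22285213,  0.03292799]), np.float64(0.0009514612548223371))
(array([ 0.59338071, -0.24611207,  0.03023666]), np.float64(0.0012734427677627018))
(array([ 0.53349594, -0.14943088,  0.0021984 ]), np.float64(0.00299497512279643))
(array([ 0.50575287, -0.23017339,  0.01312513]), np.float64(0.0012823203647343172))
(array([ 0.65296618, -0.18539631,  0.00273303]), np.float64(0.0010626974388025382))
```

```bash
cat >> h.py <<'E'
import json,os
def cmd0():
    if os.path.exists("cmd.json"):
        c=json.load(open("cmd.json")); return np.array(c[0]),R.from_euler("xyz",c[1],degrees=True)
    return np.array([.15928,.60404,.25273]),R.from_euler("xyz",[180,0,75.23],degrees=True)
def rel(p,rpy):
    p0,r0=cmd0(); r=R.from_euler("xyz",rpy,degrees=True)
    print("slide",r0.inv().apply(np.array(p)-p0).round(4),"rot",(r0.inv()*r).as_rotvec().round(4))
def did(slide,rot):
    p0,r0=cmd0(); p=p0+r0.apply(slide); r=r0*R.from_rotvec(rot)
    e=r.as_euler("xyz",degrees=True); json.dump([list(p),list(e)],open("cmd.json","w"))
    s=ctrl.observe(); print("cmd",p.round(4),e.round(2),"meas",s["tool_pos"].round(4),s["tool_rot"].round(2),"t",round(s["time"],2),"F",s["contact_force"].round(2),"M",s["torque"].round(2),"w",round(s["gripper_width"],3))
E
python3 - <<'E'
from h import *
rel([.539,.172,.20],[180,0,100])
E
```

```text
slide [-0.321   0.4773  0.0527] rot [ 0.      0.     -0.4323]
```

Request:
apply_moves --slide '[[-0.02, 0.03, 0], [-0.045, 0.065, 0], [-0.07, 0.1, 0], [-0.09, 0.135, 0.005], [-0.11, 0.165, 0.01], [-0.13, 0.195, 0.015], [-0.15, 0.225, 0.02], [-0.17, 0.255, 0.025], [-0.19, 0.285, 0.03], [-0.21, 0.31, 0.035]]' --rotation '[[0, 0, -0.03], [0, 0, -0.07], [0, 0, -0.11], [0, 0, -0.15], [0, 0, -0.19], [0, 0, -0.23], [0, 0, -0.27], [0, 0, -0.31], [0, 0, -0.35], [0, 0, -0.39]]' --hand 100 --grip_force 20

```text
time: 0.93
tool_pos: [0.4069, 0.3203, 0.218]
tool_rot: [180.0, 0.0, 97.6]
contact_force: [0.7, 0.4, -0.3]
gripper_width: 1.001
```

```bash
python3 - <<'E'
from h import *
did([-0.21,0.31,0.035],[0,0,-0.39])
rel([.539,.172,.12],[180,0,100])
E
```

```text
cmd [0.4055 0.3219 0.2177] [180.     0.    97.58] meas [0.4069 0.3203 0.218 ] [1.800e+02 2.000e-02 9.764e+01] t 0.93 F [ 0.7   0.36 -0.28] M [ 0.01 -0.02  0.02] w 1.001
slide [-0.1662  0.1126  0.0977] rot [ 0.      0.     -0.0423]
```

Request:
apply_moves --slide '[[-0.02, 0.015, 0.01], [-0.045, 0.03, 0.025], [-0.07, 0.048, 0.04], [-0.095, 0.065, 0.055], [-0.12, 0.082, 0.07], [-0.142, 0.097, 0.085], [-0.16, 0.11, 0.095], [-0.166, 0.1126, 0.098], [-0.166, 0.1126, 0.098], [-0.166, 0.1126, 0.098]]' --rotation '[[0, 0, -0.01], [0, 0, -0.02], [0, 0, -0.03], [0, 0, -0.042], [0, 0, -0.042], [0, 0, -0.042], [0, 0, -0.042], [0, 0, -0.042], [0, 0, -0.042], [0, 0, -0.042]]'

```text
time: 1.77
tool_pos: [0.5386, 0.1729, 0.1202]
tool_rot: [-180.0, -0.0, 100.0]
contact_force: [-0.6, -0.3, 0.0]
gripper_width: 1.002
```

```bash
cat >> h.py <<'E'
def crop(im,x,y,w,h,k,name):
    c=cv2.resize(im[y:y+h,x:x+w],None,fx=k,fy=k,interpolation=cv2.INTER_CUBIC)
    c=cv2.convertScaleAbs(c,alpha=min(2.,255/np.percentile(c,99.5)))
    for i in range(0,w,5): cv2.line(c,(i*k,0),(i*k,6),(0,0,255),1); cv2.putText(c,str(x+i),(i*k,18),0,.35,(0,0,255))
    for i in range(0,h,5): cv2.line(c,(0,i*k),(6,i*k),(0,0,255),1); cv2.putText(c,str(y+i),(8,i*k+4),0,.35,(0,0,255))
    cv2.imwrite("pics/"+name,c)
E
python3 - <<'E'
from h import *
did([-0.166,0.1126,0.098],[0,0,-0.042])
s=ctrl.capture("side");t=ctrl.capture("top")
cv2.imwrite("pics/side1.png",s);cv2.imwrite("pics/top1.png",t)
crop(s,190,170,130,130,5,"e1.png");crop(t,100,130,120,110,5,"e2.png")
o=ctrl.observe();p=o["tool_pos"]
for n in P: print(n,proj(n,[p,p+[0,0,-.022],p+[0,0,-.009]]))
E
```

```text
cmd [0.539  0.1722 0.1197] [180.     0.    99.98] meas [0.5386 0.1729 0.1202] [-1.7996e+02 -2.0000e-02  9.9980e+01] t 1.77 F [-0.59 -0.31  0.04] M [ 0.02 -0.    0.04] w 1.002
side [[249.13540403 249.89466866]
 [249.19313474 257.18655343]
 [249.15925894 252.90774824]]
top [[139.56729943 198.49140849]
 [142.25166245 199.45938118]
 [140.68233989 198.8934885 ]]
```

View pics/e1.png

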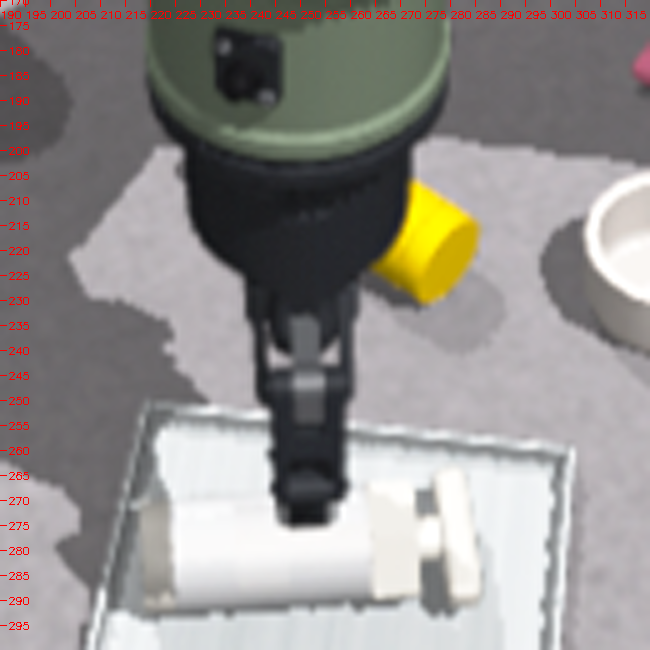

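View pics/e2.png

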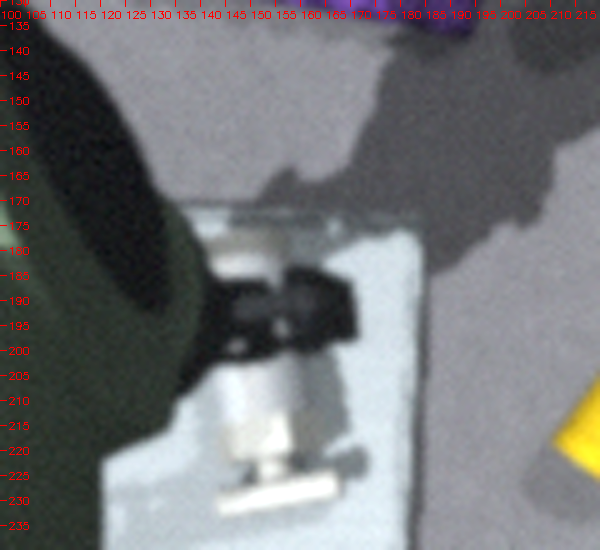

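```bash
python3 - <<'E'
from h import *
o=ctrl.observe();p=o["tool_pos"];r=R.from_euler("xyz",o["tool_rot"],degrees=True)
for n in P:
  for x in (-.0425,.0425,-.057,.057): print(n,x,[proj(n,[p+r.apply([x,y,z]) for z in (.009,.022)]).round(1).tolist() for y in (-.011,0,.011)])
E
```

```text
side -0.0425 [[[253.9, 234.6], [253.8, 238.9]], [[248.1, 234.8], [248.1, 239.2]], [[242.2, 235.1], [242.3, 239.4]]]
side 0.0425 [[[256.5, 271.9], [256.5, 276.1]], [[250.3, 272.2], [250.4, 276.4]], [[244.1, 272.5], [244.2, 276.7]]]
side -0.057 [[[253.4, 228.7], [253.4, 233.0]], [[247.7, 228.9], [247.7, 233.3]], [[241.9, 229.2], [242.0, 233.5]]]
side 0.057 [[[257.0, 278.8], [257.0, 283.0]], [[250.8, 279.1], [250.8, 283.3]], [[244.5, 279.4], [244.6, 283.6]]]
top -0.0425 [[[161.1, 200.9], [162.4, 201.4]], [[160.4, 195.8], [161.7, 196.4]], [[159.8, 190.8], [161.0, 191.5]]]
top 0.0425 [[[121.5, 207.0], [123.3, 207.5]], [[120.8, 202.0], [122.7, 202.5]], [[120.2, 196.9], [122.1, 197.5]]]
top -0.057 [[[167.9, 199.8], [169.0, 200.4]], [[167.2, 194.8], [168.3, 195.4]], [[166.5, 189.8], [167.7, 190.5]]]
top 0.057 [[[114.7, 208.1], [116.6, 208.5]], [[114.1, 203.0], [116.0, 203.5]], [[113.4, 197.9], [115.4, 198.5]]]
```

Request:
apply_moves --slide '[[0, 0, 0.01], [0, 0, 0.02], [0, 0, 0.03], [0, 0, 0.04], [0, 0, 0.05], [0, 0, 0.06], [0, 0, 0.07], [0, 0, 0.078], [0, 0, 0.082], [0, 0, 0.082]]' --rotation '[[0, 0, 0], [0, 0, 0], [0, 0, 0], [0, 0, 0], [0, 0, 0], [0, 0, 0], [0, 0, 0], [0, 0, 0], [0, 0, 0], [0, 0, 0]]'

```text
time: 2.7
tool_pos: [0.5386, 0.1724, 0.0373]
tool_rot: [-179.9, 0.0, 100.0]
contact_force: [0.9, 0.9, 0.4]
gripper_width: 1.004
```

```bash
python3 - <<'E'
from h import *
did([0,0,.082],[0,0,0])
s=ctrl.capture("side");t=ctrl.capture("top")
crop(s,190,200,130,130,5,"f1.png");crop(t,100,130,120,110,5,"f2.png")
E
```

```text
cmd [0.539  0.1722 0.0377] [180.     0.    99.98] meas [0.5386 0.1724 0.0373] [-1.7992e+02  1.0000e-02  9.9980e+01] t 2.7 F [0.86 0.9  0.45] M [ 0.02 -0.04 -0.  ] w 1.004
```

View pics/f1.png

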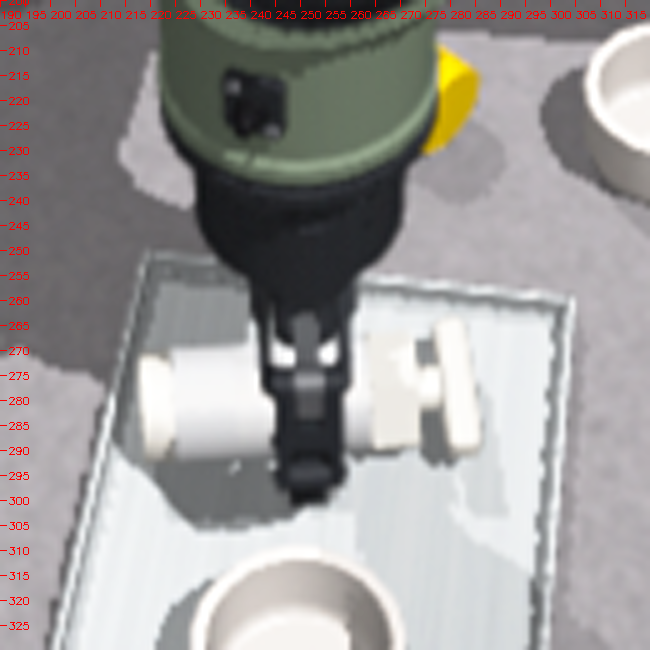

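View pics/f2.png

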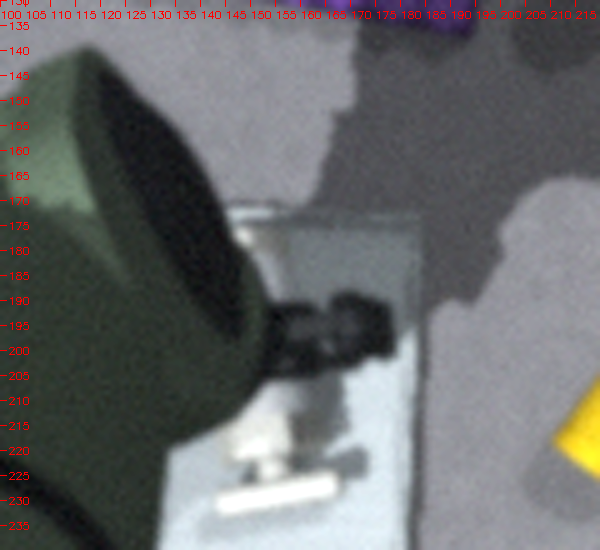

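Request:
apply_moves --slide '[[0, 0, 0], [0, 0, 0], [0, 0, 0], [0, 0, 0], [0, 0, 0], [0, 0, 0], [0, 0, 0], [0, 0, 0], [0, 0, 0], [0, 0, 0]]' --rotation '[[0, 0, 0], [0, 0, 0], [0, 0, 0], [0, 0, 0], [0, 0, 0], [0, 0, 0], [0, 0, 0], [0, 0, 0], [0, 0, 0], [0, 0, 0]]' --hand 0 --grip_force 20

```text
time: 3.63
tool_pos: [0.5392, 0.1725, 0.0387]
tool_rot: [180.0, -0.0, 100.0]
contact_force: [-0.7, -1.9, 6.3]
gripper_width: 0.506
```

```bash
python3 - <<'E'
from h import *
did([0,0,0],[0,0,0])
s=ctrl.capture("side");t=ctrl.capture("top")
crop(s,190,200,130,130,5,"g1.png");crop(t,100,130,120,110,5,"g2.png")
E
```

```text
cmd [0.539  0.1722 0.0377] [180.     0.    99.98] meas [0.5392 0.1725 0.0387] [179.97  -0.    99.98] t 3.63 F [-0.71 -1.93  6.25] M [-0.1   0.24  0.01] w 0.506
```

View pics/g1.png

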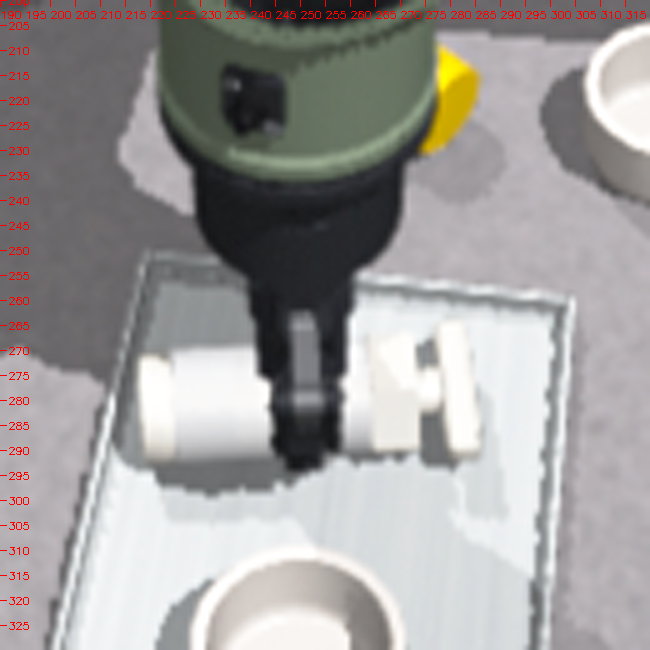

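View pics/g2.png

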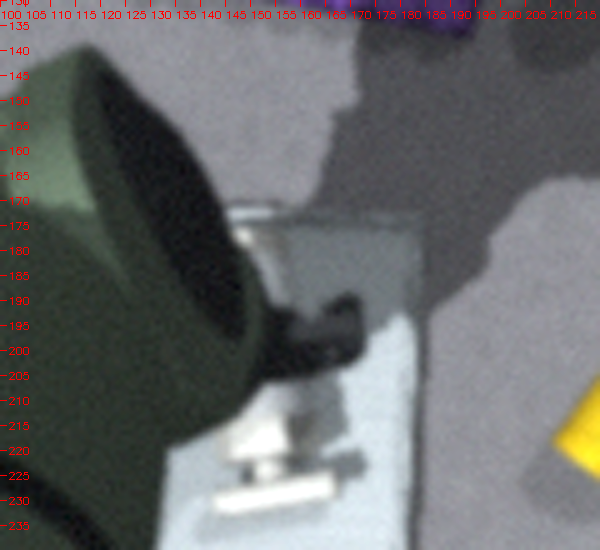

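Request:
apply_moves --slide '[[0, 0, -0.003], [0, 0, -0.008], [0, 0, -0.015], [0, 0, -0.025], [0, 0, -0.04], [0, 0, -0.06], [0, 0, -0.08], [0, 0, -0.1], [0, 0, -0.115], [0, 0, -0.12]]' --rotation '[[0, 0, 0], [0, 0, 0], [0, 0, 0], [0, 0, 0], [0, 0, 0], [0, 0, 0], [0, 0, 0], [0, 0, 0], [0, 0, 0], [0, 0, 0]]'

```text
time: 4.57
tool_pos: [0.54, 0.1728, 0.1614]
tool_rot: [179.8, -0.0, 100.0]
contact_force: [-0.9, 0.9, -1.6]
gripper_width: 0.508
```

```bash
python3 - <<'E'
from h import *
did([0,0,-.12],[0,0,0])
rel([.5319,-.1935,.130],[180,0,73.4])
E
```

```text
cmd [0.539  0.1722 0.1577] [180.     0.    99.98] meas [0.54   0.1728 0.1614] [ 1.798e+02 -4.000e-02  9.997e+01] t 4.57 F [-0.87  0.86 -1.62] M [-0.01  0.   -0.02] w 0.508
slide [-0.359  -0.0704  0.0277] rot [-0.     -0.      0.4639]
```

Request:
apply_moves --slide '[[-0.01, -0.002, 0], [-0.03, -0.006, 0], [-0.055, -0.011, 0], [-0.08, -0.016, 0], [-0.105, -0.021, 0], [-0.13, -0.026, 0], [-0.155, -0.031, 0], [-0.18, -0.036, 0], [-0.205, -0.041, 0], [-0.23, -0.046, 0]]' --rotation '[[0, 0, 0.01], [0, 0, 0.04], [0, 0, 0.08], [0, 0, 0.12], [0, 0, 0.16], [0, 0, 0.2], [0, 0, 0.24], [0, 0, 0.28], [0, 0, 0.32], [0, 0, 0.36]]'

```text
time: 5.4
tool_pos: [0.5326, -0.0639, 0.1575]
tool_rot: [-179.9, 0.0, 79.2]
contact_force: [1.0, 0.3, -0.0]
gripper_width: 0.506
```

```bash
python3 - <<'E'
from h import *
did([-0.23,-0.046,0],[0,0,.36])
rel([.5319,-.1935,.115],[180,0,73.4])
E
```

```text
cmd [ 0.5336 -0.0623  0.1577] [-180.      0.     79.36] meas [ 0.5326 -0.0639  0.1575] [-1.7992e+02  3.0000e-02  7.9190e+01] t 5.4 F [ 1.03  0.31 -0.03] M [-0.   -0.04 -0.01] w 0.506
slide [-0.1293  0.0226  0.0427] rot [-0.      0.      0.1039]
```

Request:
apply_moves --slide '[[-0.025, 0.004, 0], [-0.05, 0.009, 0.005], [-0.075, 0.013, 0.012], [-0.095, 0.017, 0.02], [-0.11, 0.02, 0.028], [-0.12, 0.0215, 0.035], [-0.127, 0.0226, 0.04], [-0.1293, 0.0226, 0.0427], [-0.1293, 0.0226, 0.0427], [-0.1293, 0.0226, 0.0427]]' --rotation '[[0, 0, 0.02], [0, 0, 0.04], [0, 0, 0.06], [0, 0, 0.08], [0, 0, 0.1], [0, 0, 0.104], [0, 0, 0.104], [0, 0, 0.104], [0, 0, 0.104], [0, 0, 0.104]]'

```text
time: 6.23
tool_pos: [0.5321, -0.1923, 0.1156]
tool_rot: [-180.0, -0.0, 73.5]
contact_force: [0.1, 0.1, -2.5]
gripper_width: 0.504
```

```bash
python3 - <<'E'
from h import *
did([-0.1293,0.0226,0.0427],[0,0,.104])
s=ctrl.capture("side");t=ctrl.capture("top")
cv2.imwrite("pics/side2.png",s);cv2.imwrite("pics/top2.png",t)
crop(s,200,80,110,110,6,"i1.png");crop(t,260,130,110,100,6,"i2.png")
E
```

```text
cmd [ 0.5319 -0.1935  0.115 ] [-180.     0.    73.4] meas [ 0.5321 -0.1923  0.1156] [-1.7998e+02 -3.0000e-02  7.3470e+01] t 6.23 F [ 0.07  0.11 -2.52] M [0.02 0.04 0.01] w 0.504
```

View pics/i1.png

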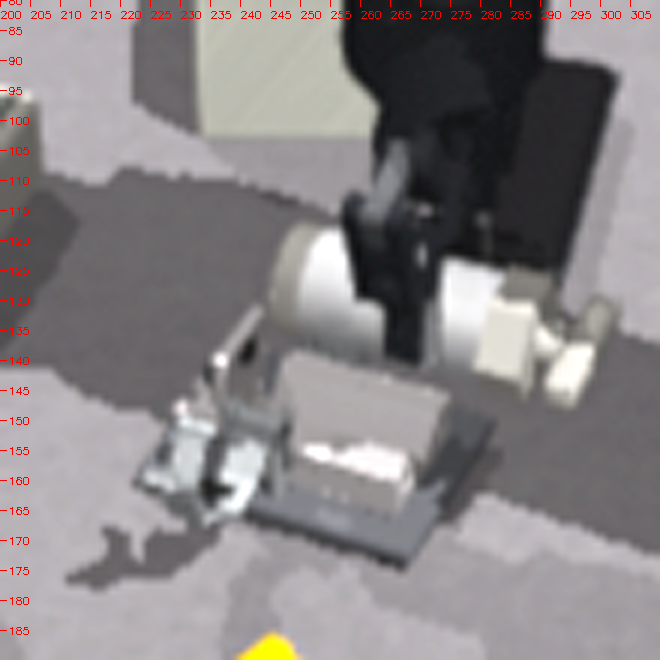

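View pics/i2.png

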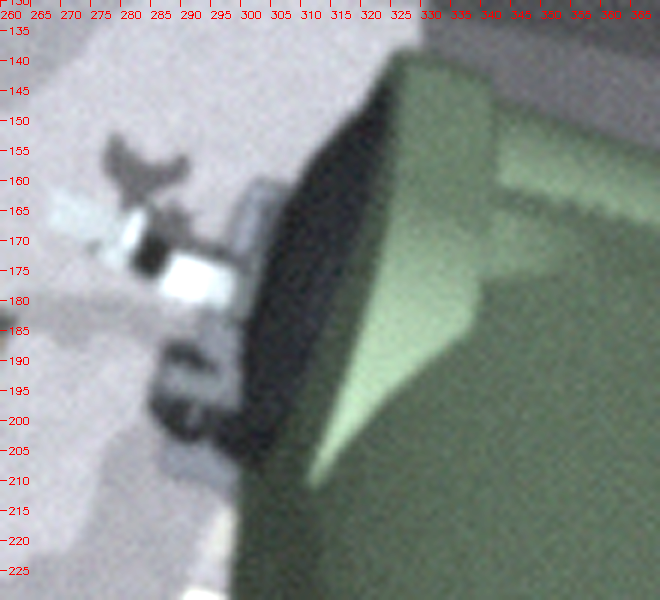

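```bash
python3 - <<'E'
from h import *
o=ctrl.observe();p=o["tool_pos"];a=p+[0,0,-.0137]
u=np.array([np.cos(np.radians(-16.6)),np.sin(np.radians(-16.6)),0])
for k in(.06,.04,0,-.028): print(k,proj("side",[a+u*k]).round(1))
M=cv2.Rodrigues(P["side"]["rvec"])[0]
# dpix per mm in y, z
print(proj("side",[a+[0,.01,0],a+[0,0,.01]])-proj("side",[a,a]))
E
```

```text
0.06 [[248.1 125.3]]
0.04 [[255.8 127.4]]
0 [[271.4 131.6]]
-0.028 [[282.4 134.6]]
[[-0.40408077  2.67708724]
 [ 0.11362463 -3.32695607]]
```

```bash
python3 - <<'E'
from h import *
rel([.5319,-.191,.074],[180,0,73.4])
E
```

```text
slide [ 0.0024 -0.0007  0.041 ] rot [-0.     -0.     -0.0001]
```

Request:
apply_moves --slide '[[0.001, 0, 0.004], [0.002, -0.001, 0.009], [0.0025, -0.001, 0.014], [0.0025, -0.001, 0.019], [0.0025, -0.001, 0.024], [0.0025, -0.001, 0.029], [0.0025, -0.001, 0.033], [0.0025, -0.001, 0.037], [0.0025, -0.001, 0.04], [0.0025, -0.001, 0.041]]' --rotation '[[0, 0, 0], [0, 0, 0], [0, 0, 0], [0, 0, 0], [0, 0, 0], [0, 0, 0], [0, 0, 0], [0, 0, 0], [0, 0, 0], [0, 0, 0]]'

```text
time: 7.17
tool_pos: [0.5315, -0.1906, 0.0741]
tool_rot: [-180.0, 0.0, 73.4]
contact_force: [0.6, 0.5, -2.1]
gripper_width: 0.508
```

```bash
python3 - <<'E'
from h import *
did([0.0025,-.001,0.041],[0,0,0])
s=ctrl.capture("side")
crop(s,200,80,110,110,6,"j1.png")
print(ctrl.observe()["contact_force"])
E
```

```text
cmd [ 0.5316 -0.1908  0.074 ] [-180.     0.    73.4] meas [ 0.5315 -0.1906  0.0741] [-179.97    0.     73.39] t 7.17 F [ 0.57  0.53 -2.11] M [ 0.05  0.03 -0.02] w 0.508
[-0.88964565 -0.6231875  -0.37321424]
```

View pics/j1.png

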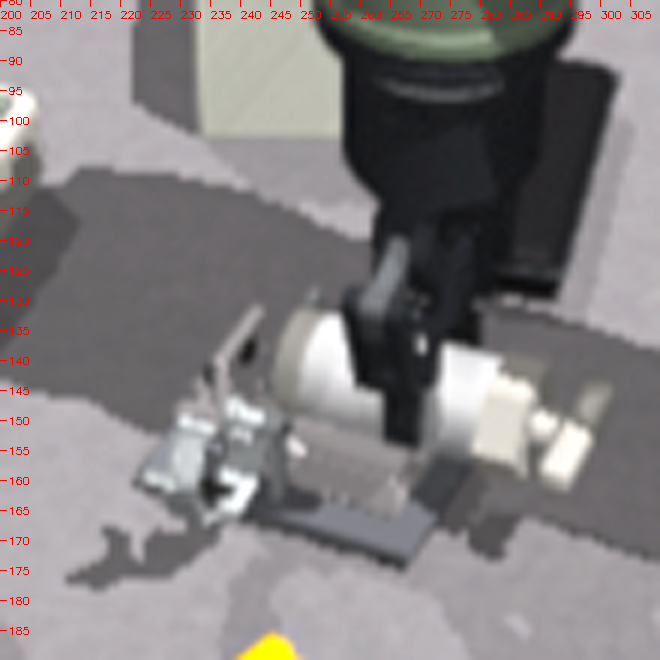

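Request:
apply_moves --slide '[[0, 0, 0.0005], [0, 0, 0.001], [0, 0, 0.0015], [0, 0, 0.002], [0, 0, 0.0025], [0, 0, 0.003], [0, 0, 0.0035], [0, 0, 0.004], [0, 0, 0.004], [0, 0, 0.004]]' --rotation '[[0, 0, 0], [0, 0, 0], [0, 0, 0], [0, 0, 0], [0, 0, 0], [0, 0, 0], [0, 0, 0], [0, 0, 0], [0, 0, 0], [0, 0, 0]]'

```text
time: 8.05
tool_pos: [0.5317, -0.1906, 0.0706]
tool_rot: [-180.0, 0.0, 73.4]
contact_force: [-0.1, 0.8, -1.1]
gripper_width: 0.511
```

```bash
cat >> h.py <<'E'
def Favg(n=3):
    L=[ctrl.observe()]
    for i in range(n): ctrl.capture("side"); L.append(ctrl.observe())
    f=np.mean([l["contact_force"] for l in L],0);m=np.mean([l["torque"] for l in L],0)
    u=np.array([np.cos(np.radians(-16.6)),np.sin(np.radians(-16.6)),0]);n_=np.array([-u[1],u[0],0])
    print("Favg holder xyz",np.round([f@u,f@n_,f[2]],2),"M",np.round([m@u,m@n_,m[2]],3))
E
python3 - <<'E'
from h import *
did([0,0,0.004],[0,0,0]);Favg()
E
```

```text
cmd [ 0.5316 -0.1908  0.07  ] [-180.     0.    73.4] meas [ 0.5317 -0.1906  0.0706] [-180.     0.    73.4] t 8.05 F [-0.09  0.75 -1.05] M [-0.03 -0.02 -0.04] w 0.511
Favg holder xyz [ 0.38 -0.1  -1.71] M [-0.025 -0.035 -0.024]
```

No contact yet; continue in 1.5 mm steps.

Request:
apply_moves --slide '[[0, 0, 0.0005], [0, 0, 0.0005], [0, 0, 0.001], [0, 0, 0.001], [0, 0, 0.0015], [0, 0, 0.0015], [0, 0, 0.002], [0, 0, 0.002], [0, 0, 0.002], [0, 0, 0.002]]' --rotation '[[0, 0, 0], [0, 0, 0], [0, 0, 0], [0, 0, 0], [0, 0, 0], [0, 0, 0], [0, 0, 0], [0, 0, 0], [0, 0, 0], [0, 0, 0]]'

```text
time: 9.03
tool_pos: [0.5317, -0.1907, 0.0687]
tool_rot: [180.0, 0.0, 73.4]
contact_force: [-1.3, -3.0, 5.4]
gripper_width: 0.506
```

```bash
python3 - <<'E'
from h import *
did([0,0,0.002],[0,0,0]);Favg()
E
```

```text
cmd [ 0.5316 -0.1908  0.068 ] [-180.     0.    73.4] meas [ 0.5317 -0.1907  0.0687] [1.7999e+02 1.0000e-02 7.3390e+01] t 9.03 F [-1.26 -3.02  5.4 ] M [-0.38  0.23 -0.04] w 0.506
Favg holder xyz [-1.13 -2.71  5.3 ] M [-0.499  0.122 -0.057]
```

Request:
apply_moves --slide '[[-0.0005, 0, -0.0005], [-0.001, 0, -0.0005], [-0.001, 0, -0.0005], [-0.0015, 0, -0.0005], [-0.0015, 0, -0.0005], [-0.002, 0, -0.0005], [-0.002, 0, 0], [-0.002, 0, 0], [-0.002, 0, 0], [-0.002, 0, 0]]' --rotation '[[0, 0, 0], [0, 0, 0], [0, 0, 0], [0, 0, 0], [0, 0, 0], [0, 0, 0], [0, 0, 0], [0, 0, 0], [0, 0, 0], [0, 0, 0]]'

```text
time: 10.02
tool_pos: [0.5311, -0.1924, 0.0686]
tool_rot: [-180.0, -0.0, 73.4]
contact_force: [0.3, -0.0, -2.2]
gripper_width: 0.509
```

```bash
python3 - <<'E'
from h import *
did([-.002,0,0],[0,0,0]);Favg()
E
```

```text
cmd [ 0.5311 -0.1927  0.068 ] [-180.     0.    73.4] meas [ 0.5311 -0.1924  0.0686] [-180.    -0.    73.4] t 10.02 F [ 0.29 -0.02 -2.16] M [ 0.02 -0.03  0.02] w 0.509
Favg holder xyz [-0.17 -0.12 -2.08] M [0.019 0.009 0.011]
```

Free again. Down 1 mm and on.

Request:
apply_moves --slide '[[0, 0, 0.0005], [0, 0, 0.0005], [0, 0, 0.001], [0, 0, 0.001], [0, 0, 0.0015], [0, 0, 0.0015], [0, 0, 0.0015], [0, 0, 0.0015], [0, 0, 0.0015], [0, 0, 0.0015]]' --rotation '[[0, 0, 0], [0, 0, 0], [0, 0, 0], [0, 0, 0], [0, 0, 0], [0, 0, 0], [0, 0, 0], [0, 0, 0], [0, 0, 0], [0, 0, 0]]'

```text
time: 11.0
tool_pos: [0.5311, -0.1926, 0.0672]
tool_rot: [180.0, 0.0, 73.4]
contact_force: [-1.3, -1.8, 0.8]
gripper_width: 0.511
```

```bash
python3 - <<'E'
from h import *
did([0,0,0.0015],[0,0,0]);Favg()
E
```

```text
cmd [ 0.5311 -0.1927  0.0665] [-180.     0.    73.4] meas [ 0.5311 -0.1926  0.0672] [1.7999e+02 1.0000e-02 7.3380e+01] t 11.0 F [-1.32 -1.76  0.82] M [-0.43  0.14 -0.08] w 0.511
Favg holder xyz [-0.32 -2.33  1.27] M [-0.474 -0.051 -0.077]
```

Request:
apply_moves --slide '[[-0.0005, 0, -0.0005], [-0.001, 0, -0.0005], [-0.001, 0, -0.0005], [-0.0015, 0, -0.0005], [-0.0015, 0, 0], [-0.0015, 0, 0.0005], [-0.0015, 0, 0.0005], [-0.0015, 0, 0.001], [-0.0015, 0, 0.001], [-0.0015, 0, 0.001]]' --rotation '[[0, 0, 0], [0, 0, 0], [0, 0, 0], [0, 0, 0], [0, 0, 0], [0, 0, 0], [0, 0, 0], [0, 0, 0], [0, 0, 0], [0, 0, 0]]'

```text
time: 11.98
tool_pos: [0.5307, -0.194, 0.0661]
tool_rot: [180.0, 0.0, 73.4]
contact_force: [-1.0, -0.9, -0.5]
gripper_width: 0.51
```

```bash
python3 - <<'E'
from h import *
did([-.0015,0,.001],[0,0,0]);Favg()
E
```

```text
cmd [ 0.5306 -0.1942  0.0655] [-180.     0.    73.4] meas [ 0.5307 -0.194   0.0661] [1.800e+02 1.000e-02 7.339e+01] t 11.98 F [-0.97 -0.89 -0.48] M [-0.17  0.08 -0.05] w 0.51
Favg holder xyz [ 0.1  -1.12 -0.3 ] M [-0.189 -0.006 -0.051]
```

Request:
apply_moves --slide '[[-0.0005, 0, 0], [-0.001, 0, 0], [-0.001, 0, 0], [-0.001, 0, 0], [-0.001, 0, 0], [-0.001, 0, 0.0005], [-0.001, 0, 0.0005], [-0.001, 0, 0.001], [-0.001, 0, 0.001], [-0.001, 0, 0.001]]' --rotation '[[0, 0, 0], [0, 0, 0], [0, 0, 0], [0, 0, 0], [0, 0, 0], [0, 0, 0], [0, 0, 0], [0, 0, 0], [0, 0, 0], [0, 0, 0]]'

```text
time: 12.97
tool_pos: [0.5307, -0.1944, 0.0656]
tool_rot: [180.0, -0.0, 73.4]
contact_force: [-0.4, 5.6, 9.0]
gripper_width: 0.504
```

```bash
python3 - <<'E'
from h import *
did([-.001,0,.001],[0,0,0]);Favg()
s=ctrl.capture("side")
crop(s,200,80,110,110,6,"k1.png")
E
```

```text
cmd [ 0.5304 -0.1951  0.0645] [-180.     0.    73.4] meas [ 0.5307 -0.1944  0.0656] [ 1.7997e+02 -3.0000e-02  7.3410e+01] t 12.97 F [-0.36  5.58  9.04] M [ 1.15  0.17 -0.01] w 0.504
Favg holder xyz [-2.34  5.04  9.26] M [ 1.056  0.452 -0.02 ]
```

View pics/k1.png

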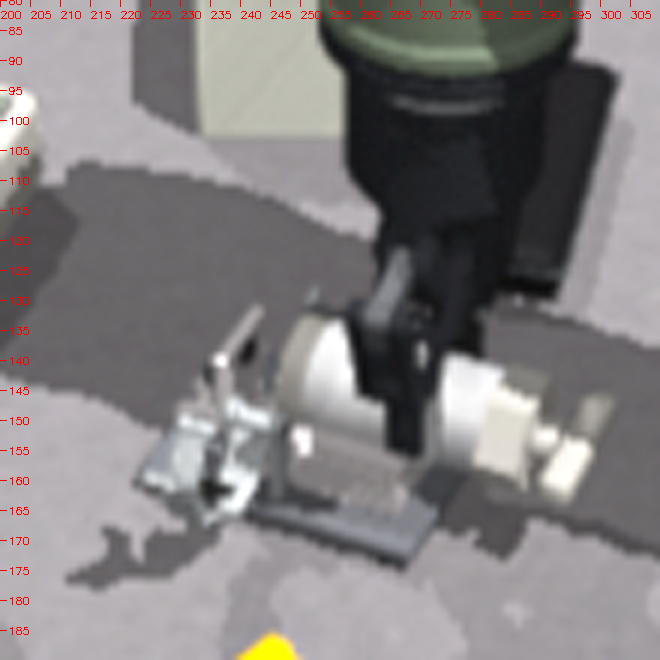

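Request:
apply_moves --slide '[[0.0004, 0, -0.0005], [0.0004, 0, -0.001], [0.0004, 0, -0.001], [0.0004, 0, -0.001], [0.0004, 0, -0.001], [0.0004, 0, -0.001], [0.0004, 0, -0.001], [0.0004, 0, -0.001], [0.0004, 0, -0.001], [0.0004, 0, -0.001]]' --rotation '[[0, 0, 0], [0, 0, 0], [0, 0, 0], [0, 0, 0], [0, 0, 0], [0, 0, 0], [0, 0, 0], [0, 0, 0], [0, 0, 0], [0, 0, 0]]'

```text
time: 14.0
tool_pos: [0.5305, -0.1945, 0.0661]
tool_rot: [-180.0, 0.0, 73.4]
contact_force: [0.4, 0.3, 0.0]
gripper_width: 0.508
```

```bash
python3 - <<'E'
from h import *
did([.0004,0,-.001],[0,0,0]);Favg()
E
```

```text
cmd [ 0.5305 -0.1947  0.0655] [-180.     0.    73.4] meas [ 0.5305 -0.1945  0.0661] [-1.800e+02  1.000e-02  7.339e+01] t 14.0 F [0.41 0.28 0.03] M [ 0.13 -0.1  -0.05] w 0.508
Favg holder xyz [0.11 0.58 0.11] M [ 0.15  -0.069 -0.001]
```

Request:
apply_moves --slide '[[0, 0.0005, 0], [0, 0.001, 0], [0, 0.0015, 0], [0, 0.002, 0], [0, 0.0025, 0], [0, 0.003, 0], [0, 0.0035, 0], [0, 0.004, 0], [0, 0.0045, 0], [0, 0.005, 0]]' --rotation '[[0, 0, 0], [0, 0, 0], [0, 0, 0], [0, 0, 0], [0, 0, 0], [0, 0, 0], [0, 0, 0], [0, 0, 0], [0, 0, 0], [0, 0, 0]]'

```text
time: 14.98
tool_pos: [0.5353, -0.1959, 0.0661]
tool_rot: [-180.0, 0.0, 73.4]
contact_force: [-0.9, 2.6, 0.4]
gripper_width: 0.504
```

```bash
python3 - <<'E'
from h import *
did([0,.005,0],[0,0,0]);Favg(2)
E
```

```text
cmd [ 0.5353 -0.1962  0.0655] [-180.     0.    73.4] meas [ 0.5353 -0.1959  0.0661] [-180.      0.     73.39] t 14.98 F [-0.92  2.62  0.41] M [ 0.33  0.22 -0.06] w 0.504
Favg holder xyz [-0.63  1.65 -0.44] M [ 0.261  0.257 -0.047]
```

Request:
apply_moves --slide '[[0.0003, 0.0005, 0], [0.0003, 0.001, 0], [0.0003, 0.0015, 0], [0.0003, 0.002, 0], [0.0003, 0.0025, 0], [0.0003, 0.003, 0], [0.0003, 0.0035, 0], [0.0003, 0.004, 0], [0.0003, 0.0045, 0], [0.0003, 0.005, 0]]' --rotation '[[0, 0, 0], [0, 0, 0], [0, 0, 0], [0, 0, 0], [0, 0, 0], [0, 0, 0], [0, 0, 0], [0, 0, 0], [0, 0, 0], [0, 0, 0]]'

```text
time: 15.92
tool_pos: [0.5402, -0.1971, 0.0661]
tool_rot: [180.0, 0.0, 73.4]
contact_force: [-0.3, -0.9, -2.0]
gripper_width: 0.505
```

```bash
python3 - <<'E'
from h import *
did([.0003,.005,0],[0,0,0]);Favg(2)
s=ctrl.capture("side")
crop(s,200,80,110,110,6,"l1.png")
E
```

```text
cmd [ 0.5401 -0.1973  0.0655] [-180.     0.    73.4] meas [ 0.5402 -0.1971  0.0661] [180.     0.    73.39] t 15.92 F [-0.35 -0.89 -2.  ] M [-0.17  0.19 -0.02] w 0.505
Favg holder xyz [-0.51 -0.98 -1.17] M [-0.227  0.047 -0.021]
```

View pics/l1.png

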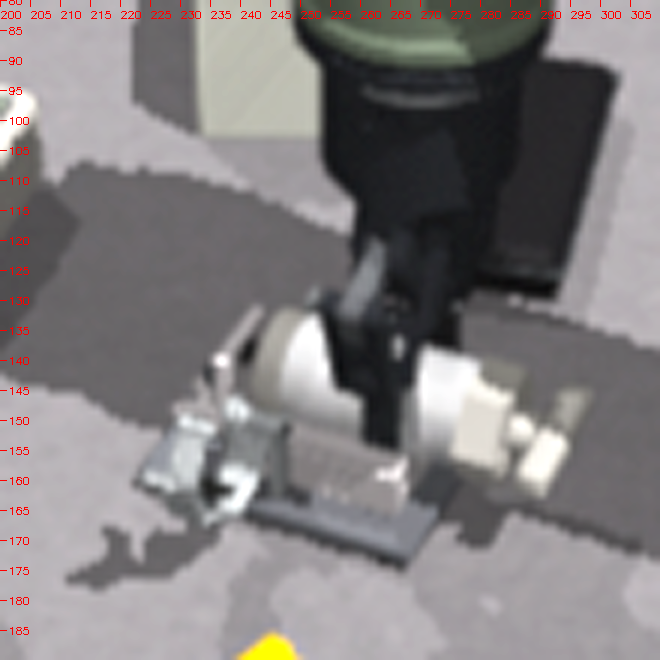

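Request:
apply_moves --slide '[[-0.0001, 0.0002, 0], [-0.0001, 0.0004, 0], [-0.0001, 0.0006, 0], [-0.0001, 0.0008, 0], [-0.0001, 0.001, 0], [-0.0001, 0.0013, 0], [-0.0001, 0.0016, 0], [-0.0001, 0.002, 0], [-0.0001, 0.002, 0], [-0.0001, 0.002, 0]]' --rotation '[[0, 0, 0], [0, 0, 0], [0, 0, 0], [0, 0, 0], [0, 0, 0], [0, 0, 0], [0, 0, 0], [0, 0, 0], [0, 0, 0], [0, 0, 0]]'

```text
time: 16.9
tool_pos: [0.5422, -0.1978, 0.0661]
tool_rot: [180.0, 0.0, 73.4]
contact_force: [-0.4, -1.0, 0.4]
gripper_width: 0.504
```

```bash
python3 - <<'E'
from h import *
did([-.0001,.002,0],[0,0,0]);Favg(2)
E
```

```text
cmd [ 0.542  -0.198   0.0655] [-180.     0.    73.4] meas [ 0.5422 -0.1978  0.0661] [179.99   0.    73.39] t 16.9 F [-0.44 -1.04  0.39] M [-0.11  0.07  0.02] w 0.504
Favg holder xyz [-0.06 -1.17 -0.58] M [-0.11   0.015 -0.017]
```

Request:
apply_moves --slide '[[-0.0001, 0.0002, 0], [-0.0002, 0.0004, 0], [-0.0002, 0.0006, 0], [-0.0002, 0.0008, 0], [-0.0002, 0.001, 0], [-0.0002, 0.0013, 0], [-0.0002, 0.0016, 0], [-0.0002, 0.002, 0], [-0.0002, 0.002, 0], [-0.0002, 0.002, 0]]' --rotation '[[0, 0, 0], [0, 0, 0], [0, 0, 0], [0, 0, 0], [0, 0, 0], [0, 0, 0], [0, 0, 0], [0, 0, 0], [0, 0, 0], [0, 0, 0]]'

```text
time: 17.83
tool_pos: [0.544, -0.1985, 0.0661]
tool_rot: [180.0, -0.0, 73.4]
contact_force: [-0.6, 1.5, 1.8]
gripper_width: 0.505
```

```bash
python3 - <<'E'
from h import *
did([-.0002,.002,0],[0,0,0]);Favg(2)
E
```

```text
cmd [ 0.5439 -0.1987  0.0655] [-180.     0.    73.4] meas [ 0.544  -0.1985  0.0661] [180.   -0.   73.4] t 17.83 F [-0.63  1.49  1.84] M [ 0.39  0.35 -0.11] w 0.505
Favg holder xyz [-1.3   1.18  1.6 ] M [ 0.264  0.407 -0.095]
```

Request:
apply_moves --slide '[[0.0001, 0, -0.0003], [0.0002, 0.0002, -0.0003], [0.0002, 0.0004, -0.0003], [0.0002, 0.0006, -0.0003], [0.0002, 0.0008, -0.0003], [0.0002, 0.001, -0.0003], [0.0002, 0.0012, -0.0003], [0.0002, 0.0015, -0.0003], [0.0002, 0.0015, -0.0003], [0.0002, 0.0015, -0.0003]]' --rotation '[[0, 0, 0], [0, 0, 0], [0, 0, 0], [0, 0, 0], [0, 0, 0], [0, 0, 0], [0, 0, 0], [0, 0, 0], [0, 0, 0], [0, 0, 0]]'

```text
time: 18.77
tool_pos: [0.5455, -0.1988, 0.0664]
tool_rot: [180.0, 0.0, 73.4]
contact_force: [-0.0, -1.0, -1.3]
gripper_width: 0.506
```

```bash
python3 - <<'E'
from h import *
did([.0002,.0015,-.0003],[0,0,0]);Favg(2)
s=ctrl.capture("side")
crop(s,200,80,110,110,6,"m1.png")
E
```

```text
cmd [ 0.5454 -0.199   0.0658] [-180.     0.    73.4] meas [ 0.5455 -0.1988  0.0664] [179.99   0.    73.39] t 18.77 F [-0.04 -0.96 -1.29] M [-0.07  0.06 -0.05] w 0.506
Favg holder xyz [ 0.5  -0.73 -1.55] M [-0.085 -0.03  -0.039]
```

View pics/m1.png

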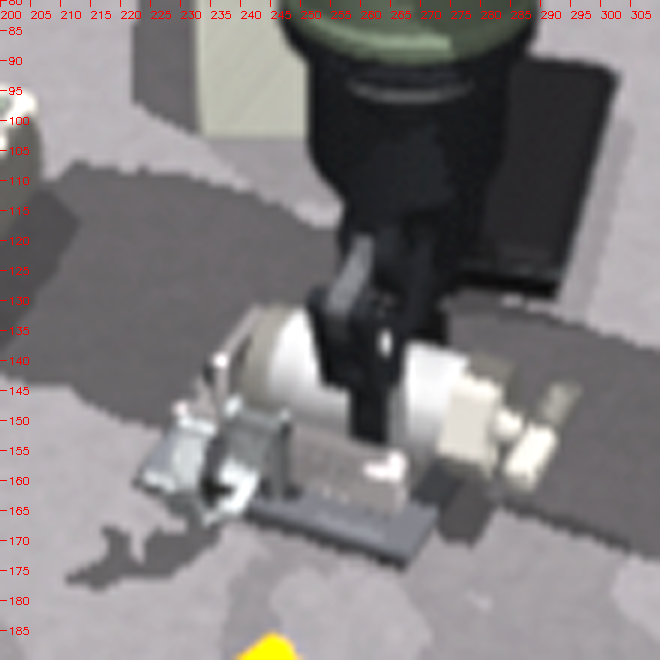

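Request:
apply_moves --slide '[[0, 0.0002, 0], [0, 0.0004, 0], [0, 0.0006, 0], [0, 0.0008, 0], [0, 0.001, 0], [0, 0.0012, 0], [0, 0.0015, 0], [0, 0.0015, 0], [0, 0.0015, 0], [0, 0.0015, 0]]' --rotation '[[0, 0, 0], [0, 0, 0], [0, 0, 0], [0, 0, 0], [0, 0, 0], [0, 0, 0], [0, 0, 0], [0, 0, 0], [0, 0, 0], [0, 0, 0]]'

```text
time: 19.75
tool_pos: [0.5469, -0.1991, 0.0664]
tool_rot: [180.0, 0.0, 73.4]
contact_force: [-1.0, -0.8, -0.4]
gripper_width: 0.503
```

```bash
python3 - <<'E'
from h import *
did([0,.0015,0],[0,0,0]);Favg(2)
E
```

```text
cmd [ 0.5468 -0.1994  0.0658] [-180.     0.    73.4] meas [ 0.5469 -0.1991  0.0664] [180.     0.    73.39] t 19.75 F [-1.03 -0.77 -0.42] M [-0.06  0.05 -0.02] w 0.503
Favg holder xyz [-0.31 -0.41 -1.5 ] M [-0.051 -0.005 -0.026]
```

Request:
apply_moves --slide '[[0, 0.0002, 0], [0, 0.0004, 0], [0, 0.0006, 0], [0, 0.0008, 0], [0, 0.001, 0], [0, 0.0012, 0], [0, 0.0015, 0], [0, 0.0015, 0], [0, 0.0015, 0], [0, 0.0015, 0]]' --rotation '[[0, 0, 0], [0, 0, 0], [0, 0, 0], [0, 0, 0], [0, 0, 0], [0, 0, 0], [0, 0, 0], [0, 0, 0], [0, 0, 0], [0, 0, 0]]'

```text
time: 20.68
tool_pos: [0.5483, -0.1996, 0.0664]
tool_rot: [180.0, 0.0, 73.4]
contact_force: [0.2, -0.9, -1.9]
gripper_width: 0.505
```

```bash
python3 - <<'E'
from h import *
did([0,.0015,0],[0,0,0]);Favg(2)
E
```

```text
cmd [ 0.5483 -0.1998  0.0658] [-180.     0.    73.4] meas [ 0.5483 -0.1996  0.0664] [180.     0.    73.39] t 20.68 F [ 0.22 -0.86 -1.95] M [-0.04 -0.05  0.05] w 0.505
Favg holder xyz [ 0.1  -0.31 -1.69] M [-0.032 -0.046 -0.007]
```

Request:
apply_moves --slide '[[0, 0.0002, 0], [0, 0.0004, 0], [0, 0.0006, 0], [0, 0.0008, 0], [0, 0.001, 0], [0, 0.0012, 0], [0, 0.0015, 0], [0, 0.0015, 0], [0, 0.0015, 0], [0, 0.0015, 0]]' --rotation '[[0, 0, 0], [0, 0, 0], [0, 0, 0], [0, 0, 0], [0, 0, 0], [0, 0, 0], [0, 0, 0], [0, 0, 0], [0, 0, 0], [0, 0, 0]]'

```text
time: 21.62
tool_pos: [0.5498, -0.2, 0.0664]
tool_rot: [180.0, 0.0, 73.4]
contact_force: [-0.1, -0.3, -1.9]
gripper_width: 0.507
```

```bash
python3 - <<'E'
from h import *
did([0,.0015,0],[0,0,0]);Favg(2)
s=ctrl.capture("side")
crop(s,200,80,110,110,6,"n1.png")
E
```

```text
cmd [ 0.5497 -0.2003  0.0658] [-180.     0.    73.4] meas [ 0.5498 -0.2     0.0664] [179.99   0.    73.39] t 21.62 F [-0.13 -0.29 -1.89] M [-0.04 -0.02 -0.02] w 0.507
Favg holder xyz [ 0.13 -0.73 -1.61] M [-0.026 -0.02   0.003]
```

View pics/n1.png

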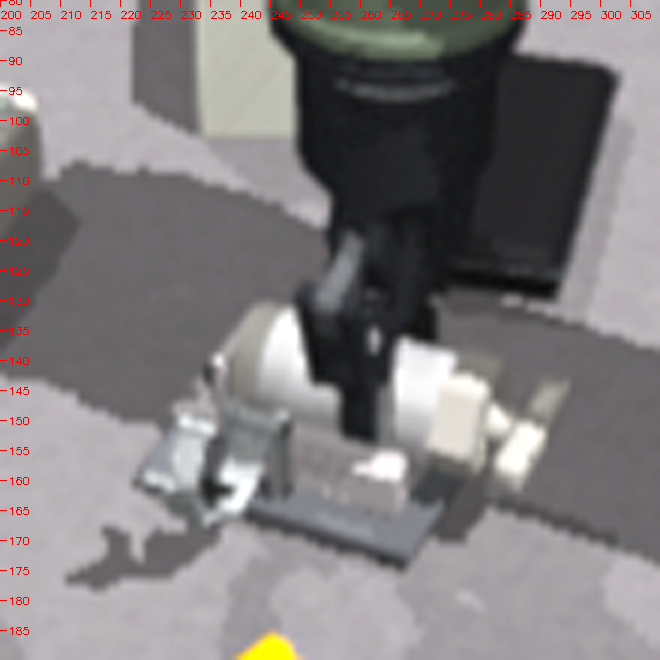

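```bash
python3 - <<'E'
from h import *
u=np.array([.9583,-.2857,0]);
# d4: plate top from (237,141)..(243.5,130.5)
for q in [(236.5,141),(243.3,131)]:
    w=onz("side",q,.060); print(w, (w-ctrl.observe()["tool_pos"])@u)
# V front edge along u
for q in [(274.7,145.8),(266,160.5)]:
    w=onz("side",q,.039); print("Vfront",w,(w-ctrl.observe()["tool_pos"])@u)
for q in [(313,170.5),(327,175.5)]:
    w=onz("top",q,.060); print("top stop",(w-ctrl.observe()["tool_pos"])@u)
for q in [(296,204.5),(318.5,211.7)]:
    w=onz("top",q,.039); print("top Vfront",(w-ctrl.observe()["tool_pos"])@u)
E
```

```text
[ 0.61719597 -0.19780691  0.06      ] 0.06399013407119834
[ 0.60590995 -0.23812563  0.06      ] 0.06469380048114802
Vfront [ 0.52449353 -0.21578451  0.039     ] -0.01971041025530924
Vfront [ 0.54039319 -0.15928603  0.039     ] -0.020615383732071318
top stop 0.06585434137707806
top stop 0.0645818770817779
top Vfront -0.019043221184192383
top Vfront -0.019125331157986515
```

Request:
apply_moves --slide '[[0, 0.0002, 0], [0, 0.0004, 0], [0, 0.0006, 0], [0, 0.0008, 0], [0, 0.001, 0], [0, 0.0012, 0], [0, 0.0012, 0], [0, 0.0012, 0], [0, 0.0012, 0], [0, 0.0012, 0]]' --rotation '[[0, 0, 0], [0, 0, 0], [0, 0, 0], [0, 0, 0], [0, 0, 0], [0, 0, 0], [0, 0, 0], [0, 0, 0], [0, 0, 0], [0, 0, 0]]'

```text
time: 22.6
tool_pos: [0.5509, -0.2004, 0.0664]
tool_rot: [180.0, 0.0, 73.4]
contact_force: [-1.0, -0.8, -1.1]
gripper_width: 0.506
```

```bash
python3 - <<'E'
from h import *
did([0,.0012,0],[0,0,0]);Favg(3)
E
```

```text
cmd [ 0.5508 -0.2006  0.0658] [-180.     0.    73.4] meas [ 0.5509 -0.2004  0.0664] [180.     0.    73.39] t 22.6 F [-1.05 -0.85 -1.08] M [-0.03  0.01 -0.04] w 0.506
Favg holder xyz [-0.78 -0.58 -1.83] M [-0.061  0.05  -0.018]
```

Request:
apply_moves --slide '[[0, 0.0002, 0], [0, 0.0004, 0], [0, 0.0006, 0], [0, 0.0008, 0], [0, 0.001, 0], [0, 0.001, 0], [0, 0.001, 0], [0, 0.001, 0], [0, 0.001, 0], [0, 0.001, 0]]' --rotation '[[0, 0, 0], [0, 0, 0], [0, 0, 0], [0, 0, 0], [0, 0, 0], [0, 0, 0], [0, 0, 0], [0, 0, 0], [0, 0, 0], [0, 0, 0]]'

```text
time: 23.58
tool_pos: [0.5519, -0.2006, 0.0664]
tool_rot: [180.0, 0.0, 73.4]
contact_force: [0.3, -0.8, -1.5]
gripper_width: 0.504
```

```bash
python3 - <<'E'
from h import *
did([0,.001,0],[0,0,0]);Favg(3)
E
```

```text
cmd [ 0.5518 -0.2009  0.0658] [-180.     0.    73.4] meas [ 0.5519 -0.2006  0.0664] [180.     0.    73.39] t 23.58 F [ 0.32 -0.81 -1.54] M [-0.08  0.1  -0.04] w 0.504
Favg holder xyz [-0.35 -0.31 -1.64] M [-0.106  0.043 -0.035]
```

Request:
apply_moves --slide '[[0, 0.0002, 0], [0, 0.0004, 0], [0, 0.0006, 0], [0, 0.0008, 0], [0, 0.001, 0], [0, 0.001, 0], [0, 0.001, 0], [0, 0.001, 0], [0, 0.001, 0], [0, 0.001, 0]]' --rotation '[[0, 0, 0], [0, 0, 0], [0, 0, 0], [0, 0, 0], [0, 0, 0], [0, 0, 0], [0, 0, 0], [0, 0, 0], [0, 0, 0], [0, 0, 0]]'

```text
time: 24.57
tool_pos: [0.5525, -0.2008, 0.0663]
tool_rot: [-180.0, -0.0, 73.4]
contact_force: [-5.1, 1.7, -0.4]
gripper_width: 0.504
```

```bash
python3 - <<'E'
from h import *
did([0,.001,0],[0,0,0]);Favg(3)
E
```

```text
cmd [ 0.5528 -0.2012  0.0658] [-180.     0.    73.4] meas [ 0.5525 -0.2008  0.0663] [-179.96   -0.     73.39] t 24.57 F [-5.12  1.66 -0.38] M [ 0.3   1.06 -0.1 ] w 0.504
Favg holder xyz [-5.48  0.04 -0.36] M [-0.027  1.139 -0.08 ]
```

Request:
apply_moves --slide '[[0, -0.0002, 0.0001], [0, -0.0004, 0.0002], [0, -0.0004, 0.0003], [0, -0.0004, 0.0003], [0, -0.0004, 0.0003], [0, -0.0004, 0.0003], [0, -0.0004, 0.0003], [0, -0.0004, 0.0003], [0, -0.0004, 0.0003], [0, -0.0004, 0.0003]]' --rotation '[[0, 0, 0], [0, 0, 0], [0, 0, 0], [0, 0, 0], [0, 0, 0], [0, 0, 0], [0, 0, 0], [0, 0, 0], [0, 0, 0], [0, 0, 0]]'

```text
time: 25.55
tool_pos: [0.5524, -0.2008, 0.0662]
tool_rot: [180.0, -0.0, 73.4]
contact_force: [-4.6, 2.2, 2.7]
gripper_width: 0.508
```

```bash
python3 - <<'E'
from h import *
did([0,-.0004,.0003],[0,0,0]);Favg(3)
E
```

```text
cmd [ 0.5524 -0.2011  0.0655] [-180.     0.    73.4] meas [ 0.5524 -0.2008  0.0662] [180.    -0.    73.39] t 25.55 F [-4.64  2.23  2.69] M [ 0.3   1.03 -0.1 ] w 0.508
Favg holder xyz [-5.13  0.7   3.13] M [ 0.019  1.06  -0.077]
```

Request:
apply_moves --slide '[[0, -0.0002, -0.0001], [0, -0.0004, -0.0002], [0, -0.0004, -0.0002], [0, -0.0004, -0.0002], [0, -0.0004, -0.0002], [0, -0.0004, -0.0002], [0, -0.0004, -0.0002], [0, -0.0004, -0.0002], [0, -0.0004, -0.0002], [0, -0.0004, -0.0002]]' --rotation '[[0, 0, 0], [0, 0, 0], [0, 0, 0], [0, 0, 0], [0, 0, 0], [0, 0, 0], [0, 0, 0], [0, 0, 0], [0, 0, 0], [0, 0, 0]]'

```text
time: 26.53
tool_pos: [0.5521, -0.2007, 0.0663]
tool_rot: [180.0, 0.0, 73.4]
contact_force: [0.2, -1.0, -2.0]
gripper_width: 0.506
```

```bash
python3 - <<'E'
from h import *
did([0,-.0004,-.0002],[0,0,0]);Favg(3)
E
```

```text
cmd [ 0.552  -0.201   0.0657] [-180.     0.    73.4] meas [ 0.5521 -0.2007  0.0663] [179.99   0.    73.39] t 26.53 F [ 0.18 -0.96 -2.02] M [-0.14  0.08 -0.  ] w 0.506
Favg holder xyz [ 0.06 -0.39 -1.53] M [-0.099  0.021 -0.004]
```

Request:
apply_moves --slide '[[0, 0.0001, 0], [0, 0.0002, 0], [0, 0.0003, 0], [0, 0.0004, 0.0001], [0, 0.0005, 0.0001], [0, 0.0005, 0.0001], [0, 0.0005, 0.0001], [0, 0.0005, 0.0001], [0, 0.0005, 0.0001], [0, 0.0005, 0.0001]]' --rotation '[[0, 0, 0], [0, 0, 0], [0, 0, 0], [0, 0, 0], [0, 0, 0], [0, 0, 0], [0, 0, 0], [0, 0, 0], [0, 0, 0], [0, 0, 0]]'

```text
time: 27.52
tool_pos: [0.5524, -0.2008, 0.0662]
tool_rot: [-180.0, -0.0, 73.4]
contact_force: [-3.4, 0.7, 1.7]
gripper_width: 0.504
```

```bash
python3 - <<'E'
from h import *
did([0,.0005,.0001],[0,0,0]);Favg(3)
E
```

```text
cmd [ 0.5525 -0.2011  0.0656] [-180.     0.    73.4] meas [ 0.5524 -0.2008  0.0662] [-179.98   -0.     73.39] t 27.52 F [-3.35  0.66  1.7 ] M [ 0.19  0.83 -0.05] w 0.504
Favg holder xyz [-4.14 -0.02  1.26] M [-0.047  0.852 -0.108]
```

Request:
apply_moves --slide '[[0, 0, 0], [0, 0, 0], [0, 0, 0], [0, 0, 0], [0, 0, 0], [0, 0, 0], [0, 0, 0], [0, 0, 0], [0, 0, 0], [0, 0, 0]]' --rotation '[[0, 0, 0], [0, 0, 0], [0, 0, 0], [0, 0, 0], [0, 0, 0], [0, 0, 0], [0, 0, 0], [0, 0, 0], [0, 0, 0], [0, 0, 0]]' --hand 75

```text
time: 28.5
tool_pos: [0.5525, -0.2008, 0.0662]
tool_rot: [-180.0, 0.0, 73.4]
contact_force: [0.5, -0.0, 0.9]
gripper_width: 0.749
```

```bash
python3 - <<'E'
from h import *
did([0,0,0],[0,0,0]);Favg(2)
s=ctrl.capture("side")
crop(s,200,80,110,110,6,"o1.png")
E
```

```text
cmd [ 0.5525 -0.2011  0.0656] [-180.     0.    73.4] meas [ 0.5525 -0.2008  0.0662] [-180.      0.     73.39] t 28.5 F [ 0.47 -0.03  0.85] M [-0.02 -0.02  0.  ] w 0.749
Favg holder xyz [0.39 0.3  0.58] M [-0.018 -0.017 -0.026]
```

View pics/o1.png

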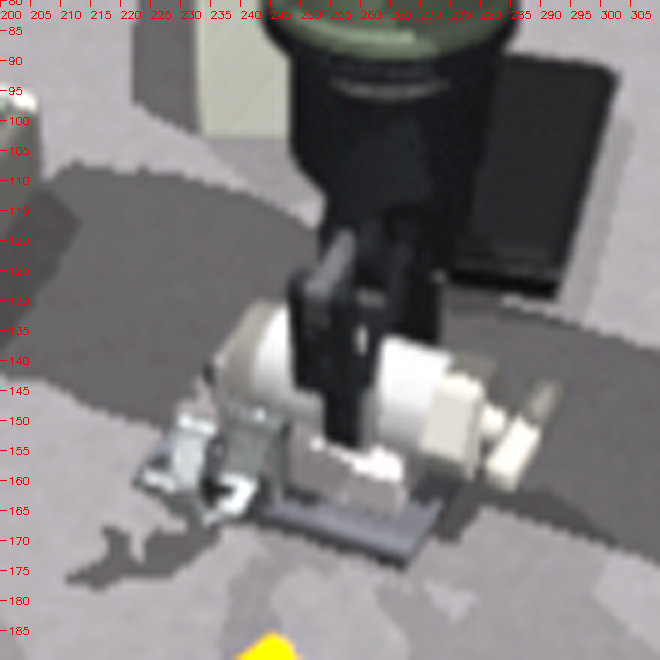

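```bash
python3 - <<'E'
from h import *
O=np.array([.5619,-.2036,0]);u=np.array([.9583,-.2857,0]);n=np.array([.2857,.9583,0]);z=np.array([0,0,1])
for a in(2.2,2.3,2.4,2.5,2.6):
    out=[]
    for v in [(-80,20.5),(-90,18),(-34,37)]:
        v=np.array(v)/1000; c,s=np.cos(-a),np.sin(-a); w=np.array([c*v[0]-s*v[1],s*v[0]+c*v[1]])
        pt=O+.028*u+(.034+w[0])*n+(.048+w[1])*z; out.append((pt.round(3).tolist(),(w*1000).round(),proj("top",[pt]).round(1)[0],proj("side",[pt]).round(1)[0]))
    print(a,*out,sep="\n  ")
rel([.5525,-.2008,.20],[180,0,73.4])
E
```

```text
2.2
  ([0.617, -0.118, 0.101], array([64., 53.]), array([276.8, 166.7]), array([231.3, 149.8]))
  ([0.618, -0.114, 0.11], array([68., 62.]), array([275.5, 165.4]), array([230.4, 147.7]))
  ([0.613, -0.131, 0.054], array([50.,  6.]), array([280.8, 172.1]), array([234.4, 161.3]))
2.3
  ([0.618, -0.113, 0.094], array([69., 46.]), array([274.4, 166.6]), array([230.4, 153.3]))
  ([0.619, -0.109, 0.103], array([73., 55.]), array([272.7, 165.2]), array([229.4, 151.6]))
  ([0.613, -0.131, 0.049], array([50.,  1.]), array([280.5, 172.4]), array([234.4, 163. ]))
2.4
  ([0.619, -0.109, 0.087], array([73., 39.]), array([272.4, 166.6]), array([229.7, 156.8]))
  ([0.621, -0.104, 0.096], array([79., 48.]), array([270.2, 165.1]), array([228.5, 155.5]))
  ([0.613, -0.131, 0.044], array([50., -4.]), array([280.3, 172.8]), array([234.5, 164.5]))
2.5
  ([0.62, -0.106, 0.079], array([76., 31.]), array([270.7, 166.7]), array([229.2, 160.2]))
  ([0.622, -0.1, 0.087], array([83., 39.]), array([268.1, 165.2]), array([227.8, 159.3]))
  ([0.613, -0.132, 0.039], array([49., -9.]), array([280.4, 173.2]), array([234.6, 165.9]))
2.6
  ([0.621, -0.103, 0.072], array([79., 24.]), array([269.3, 166.9]), array([228.8, 163.4]))
  ([0.623, -0.096, 0.079], array([86., 31.]), array([266.4, 165.4]), array([227.3, 163.1]))
  ([0.612, -0.133, 0.034], array([ 48., -14.]), array([280.7, 173.7]), array([234.9, 167.1]))
slide [ 3.000e-04 -1.000e-04 -1.344e-01] rot [-0.     -0.     -0.0001]
```

Request:
apply_moves --slide '[[0, 0, -0.005], [0, 0, -0.01], [0, 0, -0.02], [0, 0, -0.03], [0, 0, -0.045], [0, 0, -0.06], [0, 0, -0.08], [0, 0, -0.1], [0, 0, -0.12], [0, 0, -0.135]]' --rotation '[[0, 0, 0], [0, 0, 0], [0, 0, 0], [0, 0, 0], [0, 0, 0], [0, 0, 0], [0, 0, 0], [0, 0, 0], [0, 0, 0], [0, 0, 0]]'

```text
time: 29.48
tool_pos: [0.5528, -0.201, 0.2041]
tool_rot: [179.9, -0.0, 73.4]
contact_force: [-0.6, -0.4, 0.1]
gripper_width: 0.748
```

```bash
python3 - <<'E'
from h import *
did([0,0,-.135],[0,0,0])
s=ctrl.capture("side");t=ctrl.capture("top");cv2.imwrite("pics/t5.png",t)
crop(s,200,80,110,110,6,"p1.png")
E
```

```text
cmd [ 0.5525 -0.2011  0.2006] [-180.     0.    73.4] meas [ 0.5528 -0.201   0.2041] [179.88  -0.    73.38] t 29.48 F [-0.59 -0.38  0.07] M [ 0.   -0.01 -0.02] w 0.748
```

View pics/p1.png

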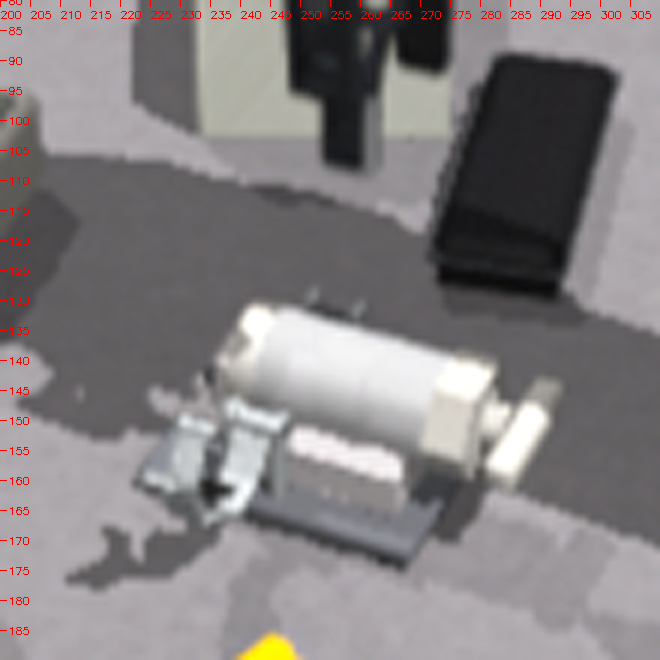

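```bash
cat >> h.py <<'E'
O=np.array([.5619,-.2036,0]);U=np.array([.9583,-.2857,0]);N=np.array([.2857,.9583,0])
def W(x,y,z): return O+U*x+N*y+np.array([0,0,z])
def H(p): d=np.array(p)-O; return np.array([d@U,d@N,p[2]])
E
python3 - <<'E'
from h import *
rel(W(.028,.140,.20),[180,0,73.4])
E
```

```text
slide [0.1403 0.0377 0.0006] rot [-0.     -0.     -0.0001]
```

Request:
apply_moves --slide '[[0.015, 0.005, 0], [0.035, 0.01, 0], [0.06, 0.016, 0], [0.085, 0.023, 0], [0.11, 0.03, 0], [0.13, 0.035, 0.015], [0.14, 0.0375, 0.035], [0.14, 0.0375, 0.06], [0.14, 0.0375, 0.08], [0.14, 0.0375, 0.09]]' --rotation '[[0, 0, 0], [0, 0, 0], [0, 0, 0], [0, 0, 0], [0, 0, 0], [0, 0, 0], [0, 0, 0], [0, 0, 0], [0, 0, 0], [0, 0, 0]]' --hand 0

```text
time: 30.42
tool_pos: [0.6273, -0.077, 0.1089]
tool_rot: [-179.8, 0.0, 73.4]
contact_force: [0.1, 0.4, -0.0]
gripper_width: -0.006
```

```bash
python3 - <<'E'
from h import *
did([.14,.0375,.09],[0,0,0])
s=ctrl.capture("side");t=ctrl.capture("top")
print(H(ctrl.observe()["tool_pos"]))
crop(s,190,90,110,110,6,"q1.png");crop(t,230,120,120,100,6,"q2.png")
E
```

```text
cmd [ 0.6284 -0.0777  0.1106] [-180.     0.    73.4] meas [ 0.6273 -0.077   0.1089] [-1.7984e+02  4.0000e-02  7.3420e+01] t 30.42 F [ 0.06  0.44 -0.04] M [ 0.02 -0.01  0.01] w -0.006
[0.02685054 0.13968974 0.10994296]
```

View pics/q1.png

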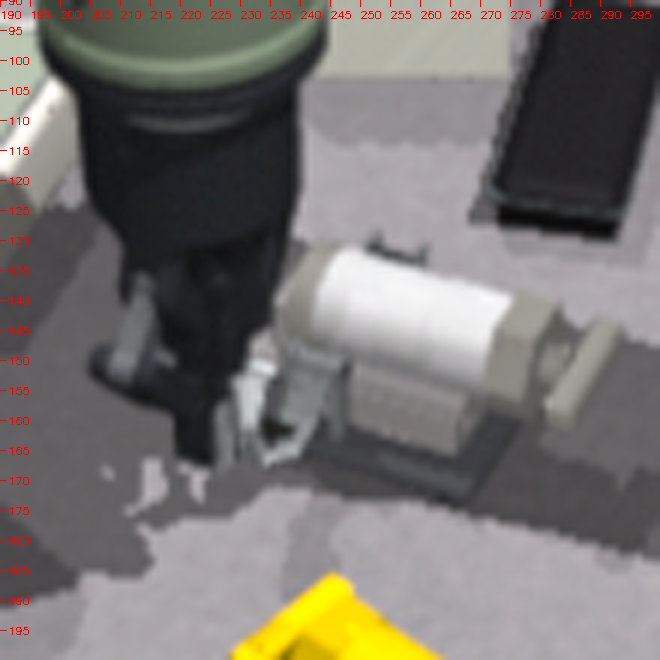

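View pics/q2.png

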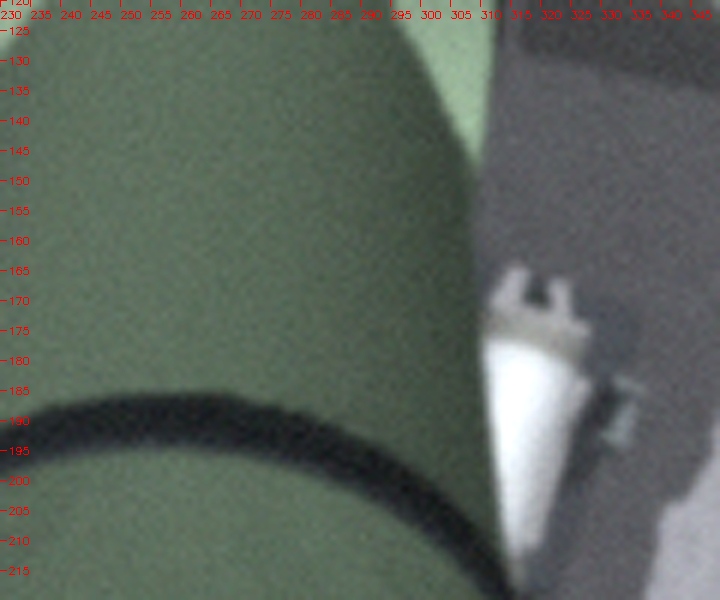

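```bash
python3 - <<'E'
from h import *
for p in [W(.027,.140,.088),W(.016,.14,.088),W(.038,.14,.088),W(.027,.155,.088),W(.027,.125,.088),W(.028,.110,.099),W(.02,.110,.099),W(.036,.110,.099)]: print(proj("side",[p]).round(1))
E
```

```text
[[223.7 165.7]]
[[228.2 167. ]]
[[219.3 164.3]]
[[220.8 169.9]]
[[226.7 161.5]]
[[229.  153.7]]
[[232.2 154.6]]
[[225.8 152.7]]
```

```bash
python3 - <<'E'
from h import *
def onplane(n,uv,x):
    c,d=ray(n,uv); t=(x-(c-O)@U)/(d@U); return H(c+d*t)
for x in(.024,.028,.032):
  print(x,onplane("side",(232.7,150.8),x).round(3))
for z in (.09,.1,.11): print(z,H(onz("side",(232.7,150.8),z)).round(3),H(onz("top",(271,163.8),z)).round(3))
print(tri((232.7,150.8),(271,163.8)),H(tri((232.7,150.8),(271,163.8))[0]))
print(proj("side",[W(.02,.034,.053),W(.036,.034,.053),W(.028,.034,.048)]))
E
```

```text
0.024 [0.024 0.099 0.1  ]
0.028 [0.028 0.091 0.092]
0.032 [0.032 0.083 0.084]
0.09 [0.029 0.089 0.09 ] [0.032 0.112 0.09 ]
0.1 [0.024 0.099 0.1  ] [0.03  0.112 0.1  ]
0.11 [0.019 0.109 0.11 ] [0.028 0.112 0.11 ]
(array([ 0.61593176, -0.10441928,  0.11098759]), np.float64(0.009931156057384257)) [0.02344271 0.11048175 0.11098759]
[[246.12463516 149.67716672]
 [240.10671253 147.93734546]
 [243.13773526 150.36225986]]
```

Request:
apply_moves --slide '[[-0.003, 0, 0.006], [-0.008, 0, 0.008], [-0.014, 0, 0.008], [-0.02, 0, 0.006], [-0.027, 0, 0.003], [-0.034, 0, 0], [-0.041, 0, -0.004], [-0.048, 0, -0.009], [-0.055, 0, -0.014], [-0.06, 0, -0.018]]' --rotation '[[0, 0, 0], [0, 0, 0], [0, 0, 0], [0, 0, 0], [0, 0, 0], [0, 0, 0], [0, 0, 0], [0, 0, 0], [0, 0, 0], [0, 0, 0]]'

```text
time: 31.35
tool_pos: [0.6173, -0.1235, 0.1358]
tool_rot: [179.5, -0.9, 73.9]
contact_force: [-5.5, 61.7, 75.7]
gripper_width: -0.0
```

```bash
python3 - <<'E'
from h import *
did([-.06,0,-.018],[0,0,0])
s=ctrl.capture("side");print(H(ctrl.observe()["tool_pos"]))
crop(s,190,90,110,110,6,"r1.png")
E
```

```text
cmd [ 0.6113 -0.1352  0.1286] [-180.     0.    73.4] meas [ 0.6173 -0.1235  0.1358] [179.52  -0.89  73.89] t 31.35 F [-5.47 61.74 75.71] M [13.    0.93  0.15] w -0.0
[0.03050117 0.09099799 0.13677374]
```

View pics/r1.png

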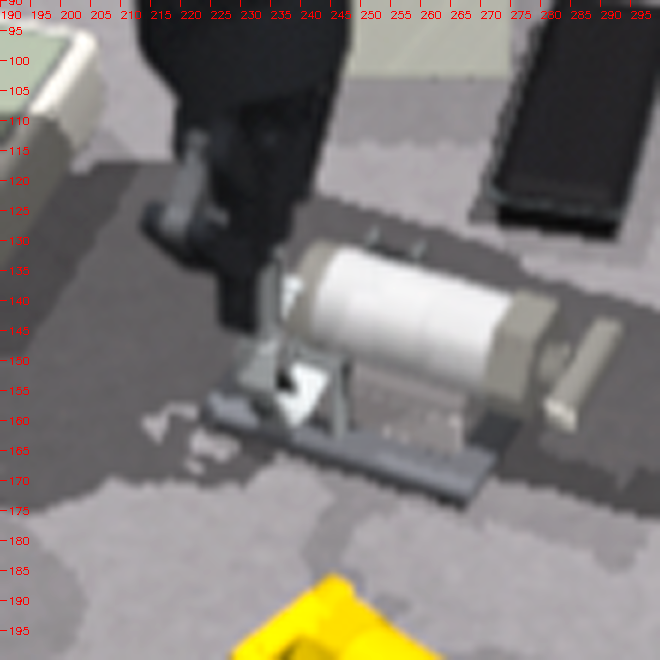

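Request:
apply_moves --slide '[[0.008, 0, -0.008], [0.014, 0, -0.012], [0.02, 0, -0.016], [0.026, 0, -0.02], [0.032, 0, -0.02], [0.038, 0, -0.02], [0.04, 0, -0.02], [0.04, 0, -0.02], [0.04, 0, -0.02], [0.04, 0, -0.02]]' --rotation '[[0, 0, 0], [0, 0, 0], [0, 0, 0], [0, 0, 0], [0, 0, 0], [0, 0, 0], [0, 0, 0], [0, 0, 0], [0, 0, 0], [0, 0, 0]]'

```text
time: 32.23
tool_pos: [0.6225, -0.097, 0.149]
tool_rot: [-180.0, 0.0, 73.4]
contact_force: [-0.8, -0.0, 0.4]
gripper_width: -0.001
```

```bash
python3 - <<'E'
from h import *
did([.04,0,-.02],[0,0,0])
s=ctrl.capture("side");print(H(ctrl.observe()["tool_pos"]))
crop(s,190,90,110,110,6,"r2.png")
E
```

```text
cmd [ 0.6227 -0.0968  0.1486] [-180.     0.    73.4] meas [ 0.6225 -0.097   0.149 ] [-1.7998e+02  2.0000e-02  7.3370e+01] t 32.23 F [-0.77 -0.01  0.38] M [-0.02 -0.02 -0.04] w -0.001
[0.02768336 0.11947689 0.14901536]
```

View pics/r2.png

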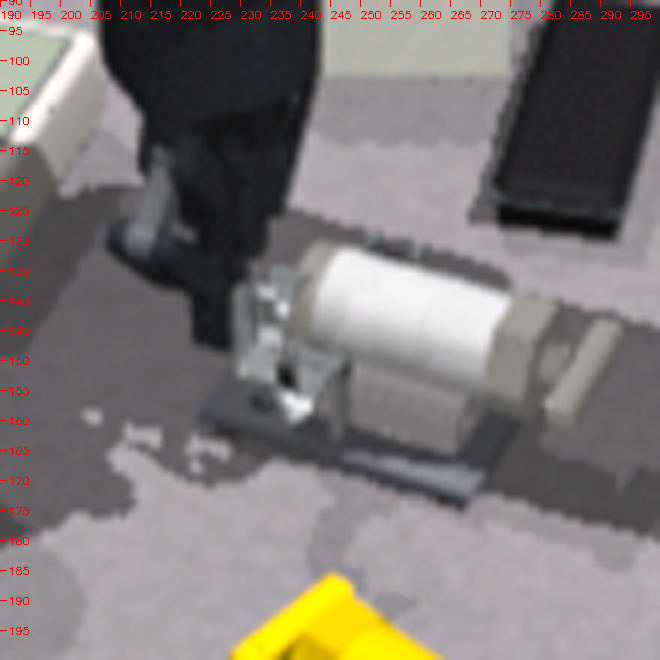

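```bash
python3 - <<'E'
from h import *
for a in(1.3,1.5,1.6,1.7,1.8,1.9,2.0,2.1,2.2):
    o=[]
    for v in [(-80,20.5),(-90,18),(-34,37)]:
        v=np.array(v)/1000; c,s=np.cos(-a),np.sin(-a); w=np.array([c*v[0]-s*v[1],s*v[0]+c*v[1]])
        p=W(.028,.034+w[0],.048+w[1]);o.append(((H(p)*1000).round()[1:].tolist(),proj("side",[p]).round(1)[0].tolist()))
    print(a,o)
print(proj("side",[W(.0277,.119,.127)]))
s=ctrl.capture("side");crop(s,215,115,50,50,14,"r3.png")
E
```

```text
1.3 [([32.0, 131.0], [243.0, 123.0]), ([27.0, 140.0], [243.8, 118.7]), ([61.0, 91.0], [238.2, 143.5])]
1.5 [([49.0, 129.0], [240.0, 127.6]), ([46.0, 139.0], [240.5, 123.4]), ([68.0, 85.0], [236.8, 147.5])]
1.6 [([57.0, 127.0], [238.6, 130.2]), ([55.0, 137.0], [238.9, 126.2]), ([72.0, 81.0], [236.2, 149.6])]
1.7 [([65.0, 125.0], [237.2, 133.1]), ([63.0, 135.0], [237.3, 129.3]), ([75.0, 77.0], [235.7, 151.6])]
1.8 [([72.0, 121.0], [235.8, 136.2]), ([72.0, 132.0], [235.7, 132.6]), ([78.0, 73.0], [235.3, 153.7])]
1.9 [([79.0, 117.0], [234.5, 139.5]), ([80.0, 127.0], [234.2, 136.2]), ([80.0, 68.0], [234.9, 155.7])]
2.0 [([86.0, 112.0], [233.3, 142.9]), ([88.0, 122.0], [232.9, 139.9]), ([82.0, 64.0], [234.6, 157.7])]
2.1 [([92.0, 107.0], [232.2, 146.3]), ([95.0, 117.0], [231.6, 143.8]), ([83.0, 59.0], [234.5, 159.6])]
2.2 [([98.0, 101.0], [231.3, 149.8]), ([102.0, 110.0], [230.4, 147.7]), ([84.0, 54.0], [234.4, 161.3])]
[[226.90154118 146.67965771]]
```

View pics/r3.png

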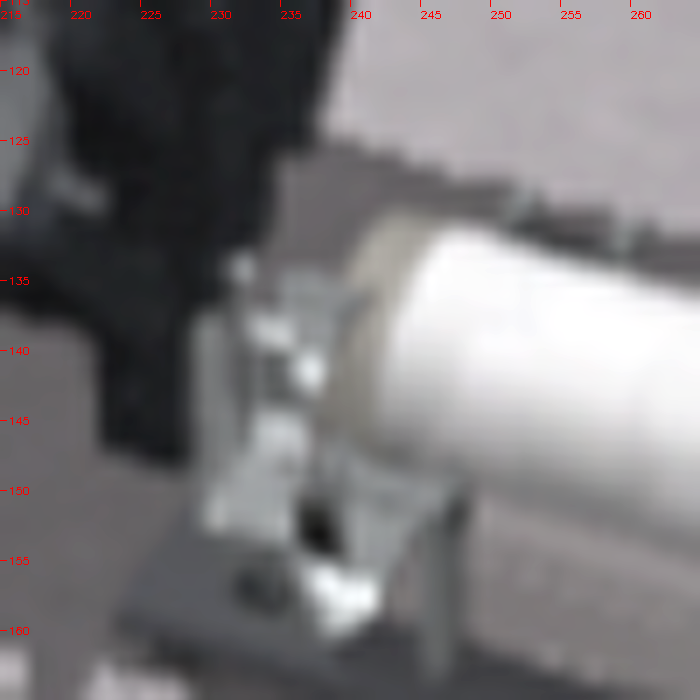

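```bash
cat >> h.py <<'E'
def arc(as_,h=8,dz=10,x=None):
    p0,_=cmd0(); h0=H(p0); print("cmdH",h0.round(4))
    for a in as_:
        f=np.radians(168.7)-a; y=(34+91.8*np.cos(f)+h)/1e3; z=(48+91.8*np.sin(f)+dz)/1e3
        print(a,"y,z",round(y,4),round(z,4),"slide",round(y-h0[1],4),0 if x is None else round(x-h0[0],4),round(-(z-h0[2]),4))
E
python3 -c "
from h import *
arc([2.3,2.2,2.15,2.1,2.05,2.0,1.95,1.9])"
```

```text
cmdH [0.0278 0.1197 0.1486]
2.3 y,z 0.1154 0.1131 slide -0.0043 0 0.0355
2.2 y,z 0.1095 0.1202 slide -0.0102 0 0.0284
2.15 y,z 0.1063 0.1235 slide -0.0134 0 0.0251
2.1 y,z 0.103 0.1266 slide -0.0167 0 0.022
2.05 y,z 0.0995 0.1296 slide -0.0202 0 0.019
2.0 y,z 0.0958 0.1324 slide -0.0239 0 0.0163
1.95 y,z 0.092 0.135 slide -0.0277 0 0.0137
1.9 y,z 0.0881 0.1374 slide -0.0316 0 0.0113
```

Request:
apply_moves --slide '[[0.006, 0, 0.005], [0.01, 0, 0.015], [0.01, 0, 0.025], [0.008, 0, 0.033], [0.003, 0, 0.035], [-0.002, 0, 0.034], [-0.006, 0, 0.032], [-0.01, 0, 0.0285], [-0.0135, 0, 0.025], [-0.0165, 0, 0.022]]' --rotation '[[0, 0, 0], [0, 0, 0], [0, 0, 0], [0, 0, 0], [0, 0, 0], [0, 0, 0], [0, 0, 0], [0, 0, 0], [0, 0, 0], [0, 0, 0]]'

```text
time: 33.17
tool_pos: [0.6182, -0.1131, 0.1282]
tool_rot: [179.9, -0.0, 73.4]
contact_force: [-0.4, -0.1, 0.2]
gripper_width: -0.001
```

```bash
python3 - <<'E'
from h import *
did([-.0165,0,.022],[0,0,0])
s=ctrl.capture("side");print(H(ctrl.observe()["tool_pos"]),ctrl.observe()["contact_force"])
crop(s,210,110,60,60,11,"s1.png")
arc([2.05,2.0,1.95,1.9,1.85,1.8,1.75,1.7,1.65,1.6])
E
```

```text
cmd [ 0.618  -0.1126  0.1266] [-180.     0.    73.4] meas [ 0.6182 -0.1131  0.1282] [179.94  -0.    73.36] t 33.17 F [-0.4  -0.09  0.16] M [-0.03  0.02 -0.05] w -0.001
[0.02829114 0.10229638 0.12868393] [ 0.09554718 -1.07328429  0.70315011]
cmdH [0.0278 0.1032 0.1266]
2.05 y,z 0.0995 0.1296 slide -0.0037 0 -0.003
2.0 y,z 0.0958 0.1324 slide -0.0074 0 -0.0057
1.95 y,z 0.092 0.135 slide -0.0112 0 -0.0083
1.9 y,z 0.0881 0.1374 slide -0.0151 0 -0.0107
1.85 y,z 0.0841 0.1396 slide -0.0191 0 -0.0129
1.8 y,z 0.08 0.1416 slide -0.0232 0 -0.0149
1.75 y,z 0.0757 0.1434 slide -0.0275 0 -0.0167
1.7 y,z 0.0714 0.145 slide -0.0318 0 -0.0183
1.65 y,z 0.0671 0.1463 slide -0.0361 0 -0.0197
1.6 y,z 0.0626 0.1475 slide -0.0406 0 -0.0208
```

View pics/s1.png

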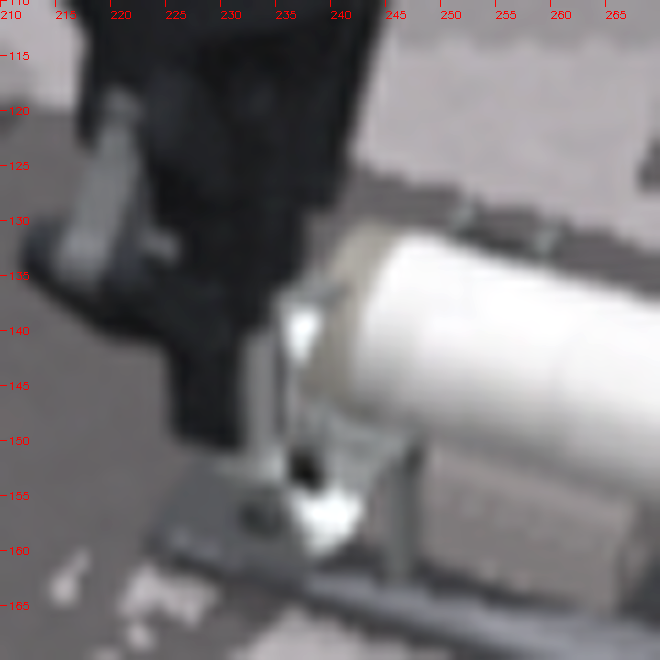

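Request:
apply_moves --slide '[[-0.002, 0, -0.0015], [-0.0037, 0, -0.003], [-0.0055, 0, -0.0043], [-0.0074, 0, -0.0057], [-0.0093, 0, -0.007], [-0.0112, 0, -0.0083], [-0.013, 0, -0.0095], [-0.0151, 0, -0.0107], [-0.0151, 0, -0.0107], [-0.0151, 0, -0.0107]]' --rotation '[[0, 0, 0], [0, 0, 0], [0, 0, 0], [0, 0, 0], [0, 0, 0], [0, 0, 0], [0, 0, 0], [0, 0, 0], [0, 0, 0], [0, 0, 0]]'

```text
time: 34.05
tool_pos: [0.6137, -0.127, 0.138]
tool_rot: [180.0, 0.0, 73.4]
contact_force: [0.1, 1.0, -0.0]
gripper_width: -0.002
```

```bash
python3 - <<'E'
from h import *
did([-.0151,0,-.0107],[0,0,0])
s=ctrl.capture("side");print(H(ctrl.observe()["tool_pos"]),ctrl.observe()["contact_force"])
crop(s,210,110,60,60,11,"s2.png")
arc([1.85,1.8,1.75,1.7,1.65,1.6,1.55,1.5,1.45,1.4])
E
```

```text
cmd [ 0.6137 -0.1271  0.1373] [-180.     0.    73.4] meas [ 0.6137 -0.127   0.138 ] [1.7999e+02 1.0000e-02 7.3380e+01] t 34.05 F [ 0.13  0.96 -0.02] M [-0.01  0.01  0.08] w -0.002
[0.02774296 0.08831734 0.13788806] [-0.3562878   0.12149551 -0.20906679]
cmdH [0.0278 0.0881 0.1373]
1.85 y,z 0.0841 0.1396 slide -0.004 0 -0.0022
1.8 y,z 0.08 0.1416 slide -0.0081 0 -0.0042
1.75 y,z 0.0757 0.1434 slide -0.0124 0 -0.006
1.7 y,z 0.0714 0.145 slide -0.0167 0 -0.0076
1.65 y,z 0.0671 0.1463 slide -0.021 0 -0.009
1.6 y,z 0.0626 0.1475 slide -0.0255 0 -0.0101
1.55 y,z 0.0581 0.1484 slide -0.03 0 -0.011
1.5 y,z 0.0536 0.1491 slide -0.0345 0 -0.0117
1.45 y,z 0.049 0.1495 slide -0.0391 0 -0.0122
1.4 y,z 0.0444 0.1498 slide -0.0437 0 -0.0124
```

View pics/s2.png

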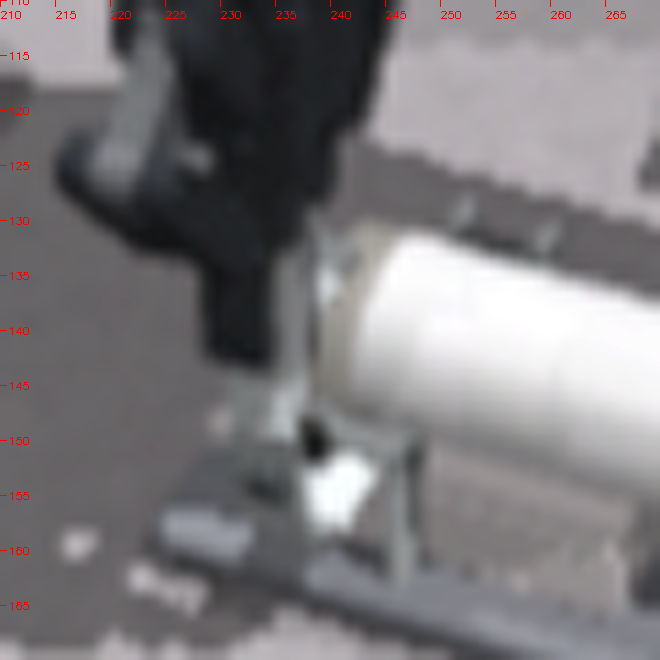

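Request:
apply_moves --slide '[[-0.004, 0, -0.0022], [-0.0081, 0, -0.0042], [-0.0124, 0, -0.006], [-0.0167, 0, -0.0076], [-0.021, 0, -0.009], [-0.0255, 0, -0.0101], [-0.03, 0, -0.011], [-0.0345, 0, -0.0117], [-0.0345, 0, -0.0117], [-0.0345, 0, -0.0117]]' --rotation '[[0, 0, 0], [0, 0, 0], [0, 0, 0], [0, 0, 0], [0, 0, 0], [0, 0, 0], [0, 0, 0], [0, 0, 0], [0, 0, 0], [0, 0, 0]]'

```text
time: 34.93
tool_pos: [0.6038, -0.1603, 0.1496]
tool_rot: [180.0, 0.0, 73.4]
contact_force: [0.8, 0.0, 0.3]
gripper_width: 0.003
```

```bash
python3 - <<'E'
from h import *
did([-.0345,0,-.0117],[0,0,0])
s=ctrl.capture("side");print(H(ctrl.observe()["tool_pos"]),ctrl.observe()["contact_force"])
crop(s,210,100,60,60,11,"s3.png")
arc([1.4,1.3,1.2,1.1,1.0,.9,.8,.7,.6])
E
```

```text
cmd [ 0.6038 -0.1602  0.149 ] [-180.     0.    73.4] meas [ 0.6038 -0.1603  0.1496] [1.800e+02 1.000e-02 7.337e+01] t 34.93 F [0.8  0.02 0.28] M [0.   0.03 0.02] w 0.003
[0.02772116 0.05387503 0.1495736 ] [ 0.13968069  0.42159353 -0.24178533]
cmdH [0.0278 0.0536 0.149 ]
1.4 y,z 0.0444 0.1498 slide -0.0092 0 -0.0007
1.3 y,z 0.0353 0.1496 slide -0.0183 0 -0.0005
1.2 y,z 0.0261 0.1484 slide -0.0275 0 0.0006
1.1 y,z 0.0172 0.1464 slide -0.0364 0 0.0026
1.0 y,z 0.0085 0.1435 slide -0.0451 0 0.0056
0.9 y,z 0.0001 0.1397 slide -0.0535 0 0.0093
0.8 y,z -0.0078 0.1351 slide -0.0614 0 0.0139
0.7 y,z -0.0153 0.1298 slide -0.0689 0 0.0193
0.6 y,z -0.0221 0.1237 slide -0.0757 0 0.0254
```

View pics/s3.png

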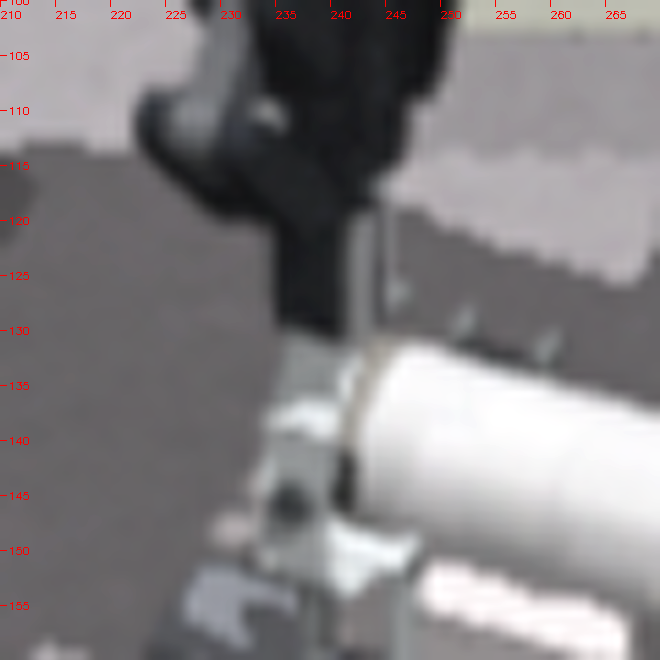

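Request:
apply_moves --slide '[[-0.0046, 0, -0.0004], [-0.0092, 0, -0.0007], [-0.0138, 0, -0.0006], [-0.0183, 0, -0.0005], [-0.023, 0, 0], [-0.0275, 0, 0.0006], [-0.032, 0, 0.0016], [-0.0364, 0, 0.0026], [-0.041, 0, 0.004], [-0.0451, 0, 0.0056]]' --rotation '[[0, 0, 0], [0, 0, 0], [0, 0, 0], [0, 0, 0], [0, 0, 0], [0, 0, 0], [0, 0, 0], [0, 0, 0], [0, 0, 0], [0, 0, 0]]'

```text
time: 35.82
tool_pos: [0.5908, -0.2036, 0.1439]
tool_rot: [-180.0, 0.0, 73.4]
contact_force: [-0.1, 0.9, 0.2]
gripper_width: -0.002
```

```bash
python3 - <<'E'
from h import *
did([-.0451,0,.0056],[0,0,0])
s=ctrl.capture("side");print(H(ctrl.observe()["tool_pos"]),ctrl.observe()["contact_force"])
crop(s,210,90,60,60,11,"s4.png")
arc([.9,.8,.7,.6])
E
```

```text
cmd [ 0.5909 -0.2034  0.1434] [-180.     0.    73.4] meas [ 0.5908 -0.2036  0.1439] [-180.      0.     73.39] t 35.82 F [-0.09  0.88  0.15] M [0.15 0.03 0.01] w -0.002
[0.02757629 0.00727543 0.14355956] [-0.39702503 -0.66091667  0.32534045]
cmdH [0.0278 0.0085 0.1434]
0.9 y,z 0.0001 0.1397 slide -0.0084 0 0.0037
0.8 y,z -0.0078 0.1351 slide -0.0163 0 0.0083
0.7 y,z -0.0153 0.1298 slide -0.0238 0 0.0137
0.6 y,z -0.0221 0.1237 slide -0.0306 0 0.0198
```

View pics/s4.png

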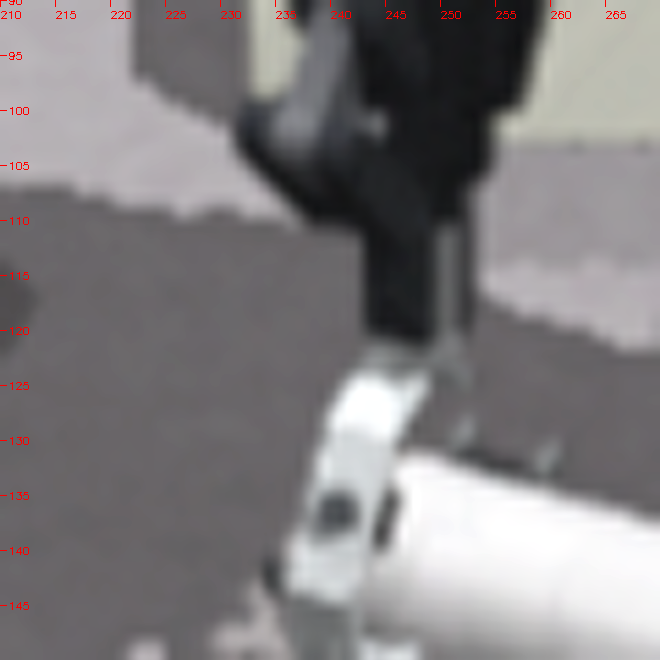

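Request:
apply_moves --slide '[[-0.005, 0, 0.0015], [-0.01, 0, 0.0035], [-0.0155, 0, 0.0064], [-0.0205, 0, 0.0095], [-0.0255, 0, 0.013], [-0.0305, 0, 0.0169], [-0.035, 0, 0.0205], [-0.039, 0, 0.0242], [-0.043, 0, 0.0278], [-0.047, 0, 0.0314]]' --rotation '[[0, 0, 0], [0, 0, 0], [0, 0, 0], [0, 0, 0], [0, 0, 0], [0, 0, 0], [0, 0, 0], [0, 0, 0], [0, 0, 0], [0, 0, 0]]'

```text
time: 36.7
tool_pos: [0.5774, -0.2485, 0.1122]
tool_rot: [-180.0, -0.0, 73.4]
contact_force: [-0.8, 0.5, 0.5]
gripper_width: -0.002
```

```bash
python3 - <<'E'
from h import *
did([-.047,0,.0314],[0,0,0]);Favg(1)
s=ctrl.capture("side");t=ctrl.capture("top");print(H(ctrl.observe()["tool_pos"]))
crop(s,220,90,60,60,11,"u1.png");crop(t,270,140,80,80,8,"u2.png")
E
```

```text
cmd [ 0.5775 -0.2484  0.112 ] [-180.     0.    73.4] meas [ 0.5774 -0.2485  0.1122] [-180.    -0.    73.4] t 36.7 F [-0.8   0.47  0.48] M [-0.   -0.   -0.02] w -0.002
Favg holder xyz [-1.   -0.26 -0.08] M [-0.066  0.003  0.013]
[ 0.02756943 -0.03858088  0.11230083]
```

View pics/u1.png

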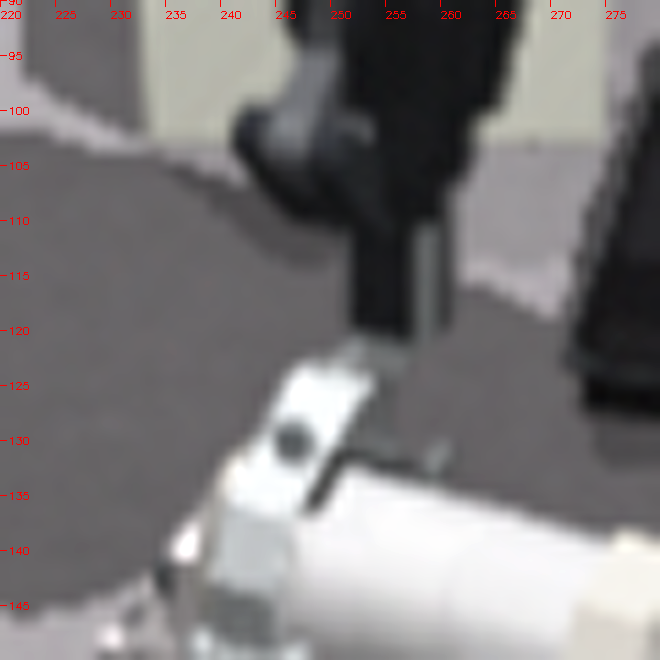

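Request:
apply_moves --slide '[[-0.001, 0, 0.001], [-0.002, 0, 0.002], [-0.003, 0, 0.0035], [-0.004, 0, 0.005], [-0.005, 0, 0.0065], [-0.006, 0, 0.008], [-0.007, 0, 0.009], [-0.0075, 0, 0.01], [-0.0075, 0, 0.01], [-0.0075, 0, 0.01]]' --rotation '[[0, 0, 0], [0, 0, 0], [0, 0, 0], [0, 0, 0], [0, 0, 0], [0, 0, 0], [0, 0, 0], [0, 0, 0], [0, 0, 0], [0, 0, 0]]'

```text
time: 37.68
tool_pos: [0.5754, -0.2554, 0.1025]
tool_rot: [-180.0, 0.0, 73.4]
contact_force: [-0.5, -0.4, 0.2]
gripper_width: -0.002
```

```bash
python3 - <<'E'
from h import *
did([-.0075,0,.01],[0,0,0]);Favg(2)
s=ctrl.capture("side");print(H(ctrl.observe()["tool_pos"]))
crop(s,220,90,60,60,11,"u3.png")
E
```

```text
cmd [ 0.5754 -0.2556  0.102 ] [-180.     0.    73.4] meas [ 0.5754 -0.2554  0.1025] [-179.99    0.     73.39] t 37.68 F [-0.54 -0.42  0.24] M [ 0.04  0.03 -0.02] w -0.002
Favg holder xyz [ 0.07 -0.16  0.15] M [ 0.033  0.021 -0.03 ]
[ 0.02776971 -0.04565323  0.1026759 ]
```

View pics/u3.png

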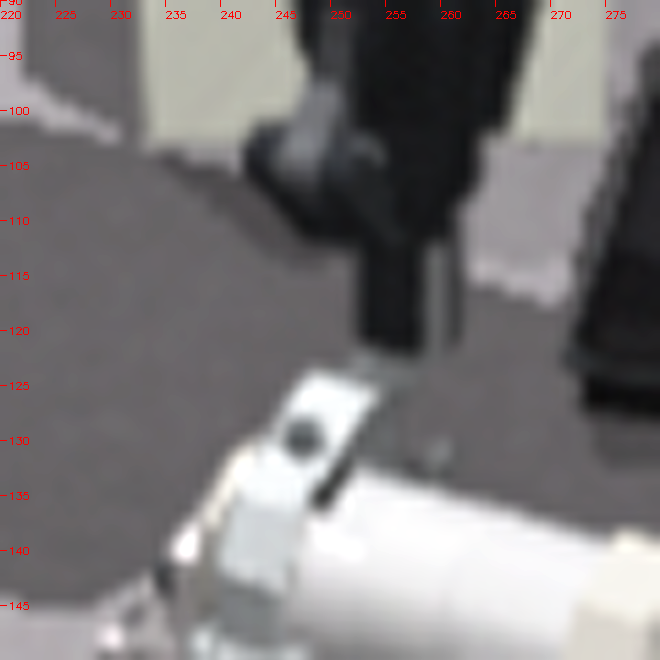

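Request:
apply_moves --slide '[[0, 0, 0.0005], [-0.0005, 0, 0.001], [-0.0005, 0, 0.0015], [-0.001, 0, 0.002], [-0.001, 0, 0.0025], [-0.001, 0, 0.003], [-0.001, 0, 0.003], [-0.001, 0, 0.003], [-0.001, 0, 0.003], [-0.001, 0, 0.003]]' --rotation '[[0, 0, 0], [0, 0, 0], [0, 0, 0], [0, 0, 0], [0, 0, 0], [0, 0, 0], [0, 0, 0], [0, 0, 0], [0, 0, 0], [0, 0, 0]]'

```text
time: 38.67
tool_pos: [0.5752, -0.2564, 0.0999]
tool_rot: [180.0, 0.0, 73.4]
contact_force: [-1.1, 1.0, 6.3]
gripper_width: -0.003
```

```bash
python3 - <<'E'
from h import *
did([-.001,0,.003],[0,0,0]);Favg(2)
print(H(ctrl.observe()["tool_pos"]))
E
```

```text
cmd [ 0.5751 -0.2566  0.099 ] [-180.     0.    73.4] meas [ 0.5752 -0.2564  0.0999] [179.98   0.    73.39] t 38.67 F [-1.07  0.98  6.31] M [0.12 0.27 0.04] w -0.003
Favg holder xyz [-1.26  0.36  6.09] M [0.006 0.303 0.007]
[ 0.02782367 -0.04681373  0.09991278]
```

Request:
apply_moves --slide '[[0, 0, 0.0003], [0, 0, 0.0006], [0, 0, 0.0009], [0, 0, 0.0012], [0, 0, 0.0015], [0, 0, 0.0015], [0, 0, 0.0015], [0, 0, 0.0015], [0, 0, 0.0015], [0, 0, 0.0015]]' --rotation '[[0, 0, 0], [0, 0, 0], [0, 0, 0], [0, 0, 0], [0, 0, 0], [0, 0, 0], [0, 0, 0], [0, 0, 0], [0, 0, 0], [0, 0, 0]]'

```text
time: 39.6
tool_pos: [0.5751, -0.2565, 0.0982]
tool_rot: [180.0, 0.0, 73.4]
contact_force: [-0.5, -3.6, 4.3]
gripper_width: -0.001
```

```bash
python3 - <<'E'
from h import *
did([0,0,.0015],[0,0,0]);Favg(2)
E
```

```text
cmd [ 0.5751 -0.2566  0.0975] [-180.     0.    73.4] meas [ 0.5751 -0.2565  0.0982] [1.7999e+02 1.0000e-02 7.3380e+01] t 39.6 F [-0.47 -3.63  4.25] M [-0.75  0.23 -0.01] w -0.001
Favg holder xyz [ 0.4  -4.09  4.28] M [-0.835 -0.02  -0.02 ]
```

Request:
apply_moves --slide '[[-0.0003, 0, 0.0003], [-0.0006, 0, 0.0006], [-0.0008, 0, 0.0009], [-0.0008, 0, 0.0012], [-0.0008, 0, 0.0015], [-0.0008, 0, 0.0015], [-0.0008, 0, 0.0015], [-0.0008, 0, 0.0015], [-0.0008, 0, 0.0015], [-0.0008, 0, 0.0015]]' --rotation '[[0, 0, 0], [0, 0, 0], [0, 0, 0], [0, 0, 0], [0, 0, 0], [0, 0, 0], [0, 0, 0], [0, 0, 0], [0, 0, 0], [0, 0, 0]]'

```text
time: 40.53
tool_pos: [0.5749, -0.257, 0.0965]
tool_rot: [-180.0, -0.0, 73.4]
contact_force: [0.1, -0.9, 1.3]
gripper_width: -0.001
```

```bash
python3 - <<'E'
from h import *
did([-.0008,0,.0015],[0,0,0]);Favg(2)
s=ctrl.capture("side")
crop(s,220,90,60,60,11,"u4.png")
E
```

```text
cmd [ 0.5748 -0.2573  0.096 ] [-180.     0.    73.4] meas [ 0.5749 -0.257   0.0965] [-1.7999e+02 -1.0000e-02  7.3400e+01] t 40.53 F [ 0.15 -0.92  1.34] M [-0.3  -0.16 -0.02] w -0.001
Favg holder xyz [ 0.89 -1.23  1.37] M [-0.197 -0.187 -0.017]
```

View pics/u4.png

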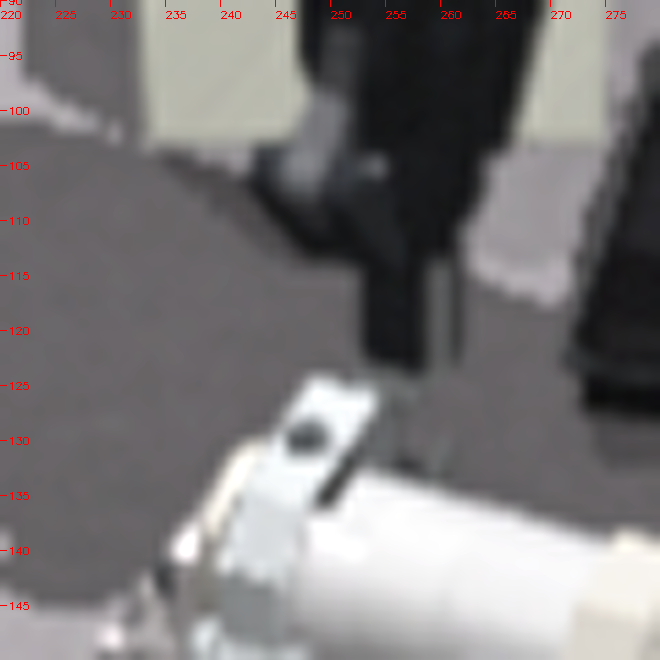

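Request:
apply_moves --slide '[[-0.0003, 0, 0.0003], [-0.0005, 0, 0.0006], [-0.0005, 0, 0.0009], [-0.0005, 0, 0.0012], [-0.0005, 0, 0.0015], [-0.0005, 0, 0.0015], [-0.0005, 0, 0.0015], [-0.0005, 0, 0.0015], [-0.0005, 0, 0.0015], [-0.0005, 0, 0.0015]]' --rotation '[[0, 0, 0], [0, 0, 0], [0, 0, 0], [0, 0, 0], [0, 0, 0], [0, 0, 0], [0, 0, 0], [0, 0, 0], [0, 0, 0], [0, 0, 0]]'

```text
time: 41.52
tool_pos: [0.5746, -0.2576, 0.095]
tool_rot: [-180.0, 0.0, 73.4]
contact_force: [0.6, -0.3, -0.1]
gripper_width: -0.001
```

```bash
python3 - <<'E'
from h import *
did([-.0005,0,.0015],[0,0,0]);Favg(2)
E
```

```text
cmd [ 0.5747 -0.2578  0.0945] [-180.     0.    73.4] meas [ 0.5746 -0.2576  0.095 ] [-1.7998e+02  1.0000e-02  7.3390e+01] t 41.52 F [ 0.65 -0.31 -0.08] M [0.02 0.04 0.05] w -0.001
Favg holder xyz [ 0.06 -0.1  -0.04] M [ 0.025 -0.    -0.002]
```

Request:
apply_moves --slide '[[0, 0, -0.004], [0, 0, -0.01], [0, 0, -0.02], [-0.005, 0, -0.035], [-0.015, 0, -0.055], [-0.03, 0, -0.075], [-0.05, 0, -0.095], [-0.075, 0, -0.11], [-0.1, -0.02, -0.12], [-0.12, -0.04, -0.12]]' --rotation '[[0, 0, 0], [0, 0, 0], [0, 0, 0], [0, 0, 0], [0, 0, 0], [0, 0, 0], [0, 0, 0], [0, 0, 0], [0, 0, 0], [0, 0, 0]]'

```text
time: 42.45
tool_pos: [0.5019, -0.3632, 0.2182]
tool_rot: [179.8, 0.1, 73.4]
contact_force: [-0.1, -0.4, -0.1]
gripper_width: -0.001
```

```bash
python3 - <<'E'
from h import *
did([-.12,-.04,-.12],[0,0,0])
s=ctrl.capture("side");t=ctrl.capture("top")
cv2.imwrite("pics/side9.png",s);cv2.imwrite("pics/top9.png",t)
crop(s,215,105,75,70,10,"v1.png");crop(t,270,140,80,80,7,"v2.png")
p=[W(.028,-.046,.0685),W(.020,-.056,.066),W(.036,-.056,.066),W(.028,0,.085)]
print(proj("side",p).round(1).tolist(),proj("top",p).round(1).tolist())
E
```

```text
cmd [ 0.5021 -0.3614  0.2145] [-180.     0.    73.4] meas [ 0.5019 -0.3632  0.2182] [1.7978e+02 9.0000e-02 7.3360e+01] t 42.45 F [-0.06 -0.36 -0.11] M [-0.02  0.02 -0.02] w -0.001
[[256.2, 124.9], [260.7, 124.2], [254.8, 122.6], [248.7, 130.4]] [[335.8, 188.3], [338.7, 193.1], [340.7, 186.4], [317.8, 181.2]]
```

View pics/v1.png

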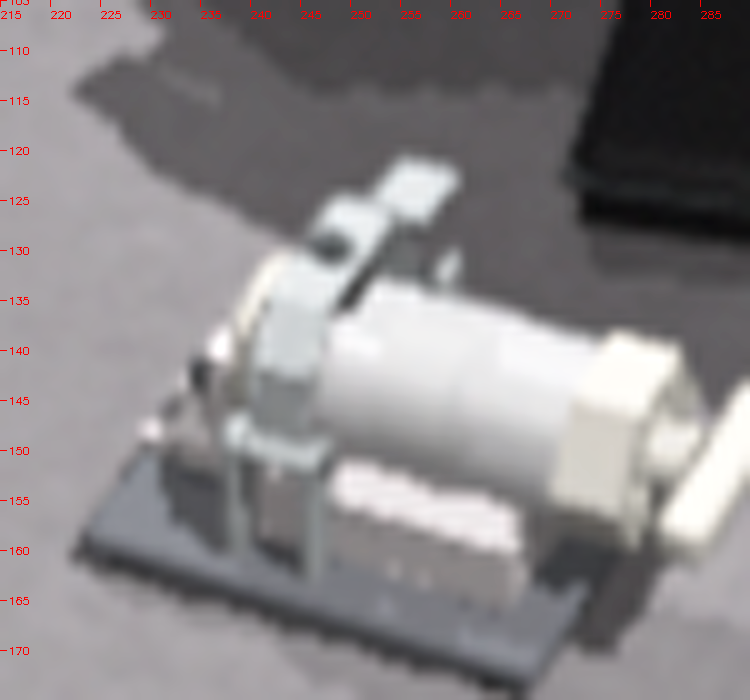

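View pics/v2.png

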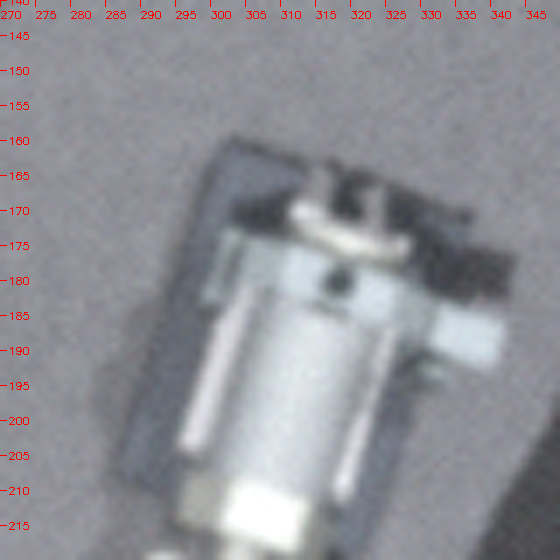

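View pics/side9.png

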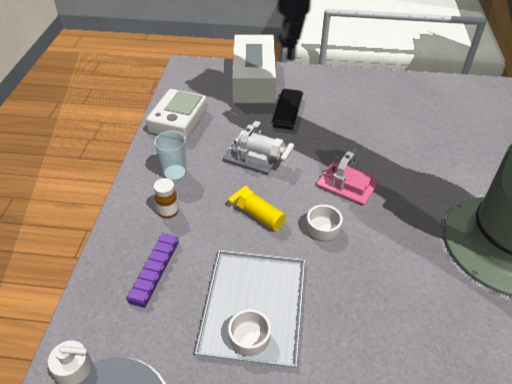

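```bash
python3 - <<'E'
from h import *
s=cv2.imread("pics/side9.png");crop(s,200,80,110,110,6,"w1.png")
a=cv2.imread("pics/p1.png",0);b=cv2.imread("pics/w1.png",0)
for nm,(x0,x1,y0,y1) in {"collar+handle":(400,580,340,500),"foot ctrl":(270,450,500,590)}.items():
    g=lambda i:cv2.Sobel(cv2.GaussianBlur(np.float32(i),(0,0),3),cv2.CV_32F,1,0)[y0:y1,x0:x1]
    print(nm,np.array(cv2.phaseCorrelate(g(a),g(b),cv2.createHanningWindow((x1-x0,y1-y0),cv2.CV_32F))[0])/6)
E
```

```text
collar+handle [ 0.00088025 -0.01078685]
foot ctrl [0.01758113 0.00472306]
```

```bash
python3 - <<'E'
from h import *
rel(W(.028,-.050,.105),[180,0,73.4]); rel(W(.028,-.050,.0925),[180,0,73.4])
E
```

```text
slide [0.1183 0.0402 0.1095] rot [-0.     -0.     -0.0001]
slide [0.1183 0.0402 0.122 ] rot [-0.     -0.     -0.0001]
```

Request:
apply_moves --slide '[[0.03, 0.01, 0], [0.06, 0.02, 0.01], [0.09, 0.03, 0.03], [0.11, 0.04, 0.055], [0.118, 0.04, 0.08], [0.118, 0.04, 0.1], [0.118, 0.04, 0.11], [0.118, 0.04, 0.115], [0.118, 0.04, 0.119], [0.118, 0.04, 0.12]]' --rotation '[[0, 0, 0], [0, 0, 0], [0, 0, 0], [0, 0, 0], [0, 0, 0], [0, 0, 0], [0, 0, 0], [0, 0, 0], [0, 0, 0], [0, 0, 0]]'

```text
time: 43.38
tool_pos: [0.5743, -0.26, 0.0957]
tool_rot: [180.0, 0.0, 73.4]
contact_force: [-0.1, 1.0, 0.4]
gripper_width: -0.002
```

```bash
python3 - <<'E'
from h import *
did([.118,.04,.12],[0,0,0]);Favg(2); print(H(ctrl.observe()["tool_pos"]))
E
```

```text
cmd [ 0.5741 -0.2597  0.0945] [-180.     0.    73.4] meas [ 0.5743 -0.26    0.0957] [1.7996e+02 1.0000e-02 7.3350e+01] t 43.38 F [-0.09  0.96  0.41] M [ 0.02  0.02 -0.03] w -0.002
Favg holder xyz [-0.38 -0.11  0.36] M [ 0.018 -0.001 -0.016]
[ 0.0280981  -0.05044712  0.09604002]
```

Still no contact at the same height; feel down gently.

Request:
apply_moves --slide '[[0, 0, 0.0003], [0, 0, 0.0006], [0, 0, 0.0009], [0, 0, 0.0012], [0, 0, 0.0015], [0, 0, 0.002], [0, 0, 0.002], [0, 0, 0.002], [0, 0, 0.002], [0, 0, 0.002]]' --rotation '[[0, 0, 0], [0, 0, 0], [0, 0, 0], [0, 0, 0], [0, 0, 0], [0, 0, 0], [0, 0, 0], [0, 0, 0], [0, 0, 0], [0, 0, 0]]'

```text
time: 44.32
tool_pos: [0.5742, -0.2596, 0.0932]
tool_rot: [180.0, 0.0, 73.4]
contact_force: [0.8, -2.4, 2.8]
gripper_width: 0.0
```

```bash
python3 - <<'E'
from h import *
did([0,0,.002],[0,0,0]);Favg(2)
E
```

```text
cmd [ 0.5741 -0.2597  0.0925] [-180.     0.    73.4] meas [ 0.5742 -0.2596  0.0932] [1.7999e+02 1.0000e-02 7.3390e+01] t 44.32 F [ 0.82 -2.4   2.78] M [-0.55 -0.06 -0.03] w 0.0
Favg holder xyz [ 1.06 -2.38  2.63] M [-0.552 -0.189 -0.024]
```

Request:
apply_moves --slide '[[0, 0, -0.004], [0, 0, -0.01], [0, 0, -0.02], [-0.005, 0, -0.035], [-0.015, 0, -0.055], [-0.03, 0, -0.075], [-0.05, 0, -0.095], [-0.075, 0, -0.11], [-0.1, -0.02, -0.12], [-0.12, -0.04, -0.12]]' --rotation '[[0, 0, 0], [0, 0, 0], [0, 0, 0], [0, 0, 0], [0, 0, 0], [0, 0, 0], [0, 0, 0], [0, 0, 0], [0, 0, 0], [0, 0, 0]]'

```text
time: 45.25
tool_pos: [0.5014, -0.3649, 0.216]
tool_rot: [179.8, 0.1, 73.4]
contact_force: [-1.0, -1.5, -0.5]
gripper_width: 0.003
```

```bash
python3 - <<'E'
from h import *
did([-.12,-.04,-.12],[0,0,0])
s=ctrl.capture("side");cv2.imwrite("pics/side10.png",s)
crop(s,200,80,110,110,6,"w2.png");a=cv2.imread("pics/p1.png",0);c=cv2.imread("pics/w1.png",0);b=cv2.imread("pics/w2.png",0)
g=lambda i,x0,x1,y0,y1:cv2.Sobel(cv2.GaussianBlur(np.float32(i),(0,0),3),cv2.CV_32F,1,1-1)[y0:y1,x0:x1]
r=(400,580,340,500);print("crusher vs release",np.array(cv2.phaseCorrelate(g(a,*r),g(b,*r))[0])/6)
r=(300,380,230,310);print("tab vs previous",np.array(cv2.phaseCorrelate(g(c,*r),g(b,*r))[0])/6)
crop(s,215,105,75,70,10,"w3.png")
E
```

```text
cmd [ 0.5015 -0.3633  0.2125] [-180.     0.    73.4] meas [ 0.5014 -0.3649  0.216 ] [1.798e+02 7.000e-02 7.338e+01] t 45.25 F [-0.99 -1.5  -0.51] M [-0.01  0.01 -0.04] w 0.003
crusher vs release [-0.00086416 -0.0209015 ]
tab vs previous [-0.02422333  0.04066573]
```

View pics/w3.png

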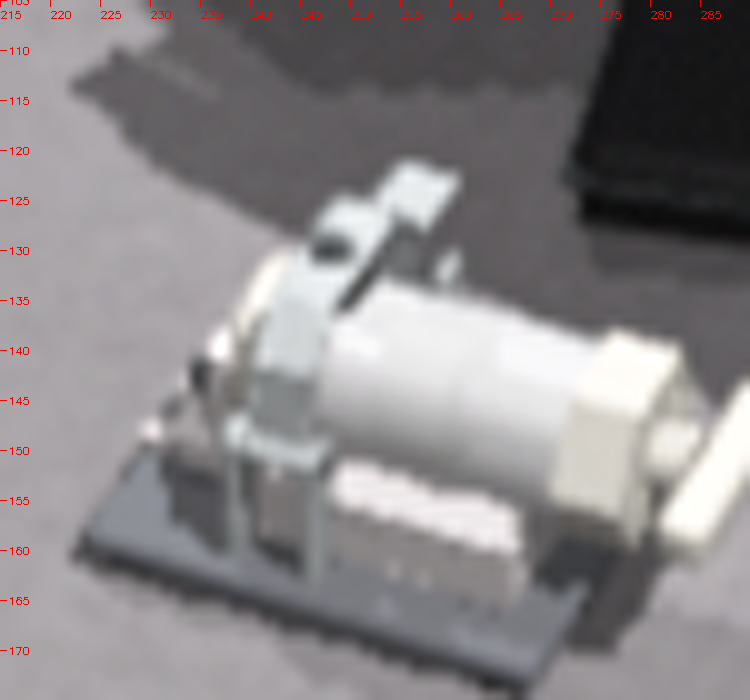

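The strap is still shut, with the tab at (256, 124), and the crusher hasn't moved since I let it go. Handing in.

```bash
python3 -c "
from station import ctrl
print(ctrl.job_done())"
```

```text
the job is handed in; nothing more can be done
None
```

The crusher is clamped in the V against the end stop with the strap shut, and the job is handed in at about 45 s. One push on the strap went badly on the way, described below.

**What I did:**
- I gripped the clear crusher in the tray at 20 N and centred it in the V by feel. The highest load while seating it was about 11 N on the V.
- I slid it along until the rigid stop answered. The first touch was about 5.5 N. I backed off, pressed again at about 4 N, and let go.
- I swung the strap over along its arc and pressed the tab. The force rose to about 6 N, then dropped to zero as the catch snapped.

**Last checks:**
- **Crusher position:** the side pictures show it within 0.05 pixel (about 0.1 mm) of where I released it.
- **Strap:** it stayed down after I let go. A light second touch of 2.6 N met it 2–3 mm above the given shut height, still below the catch zone. The side picture also puts the tab a little high, by roughly 1 to 1.5 pixels. The touch was partly sideways, probably on the strap's arch, so the shut angle is confirmed only to about 0.03–0.05 rad.
- **Other things:** in the last full side picture they all looked to be in place; I did not measure them.

**What went wrong:** my first push on the open strap jammed. The closed fingers pressed on the strap with nearly 100 N (readings of 62 N sideways and 76 N up) before I backed off. That is under the 120 N wrist limit, but much harder than it should have been. I judged the contact to be on the fingertips; if it was on the gripper's body, it broke the 40 N limit. The crusher did not move, and the strap turned freely afterwards.

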